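# Put the scale's check weights back in their block by size

### The arm

A 6-joint arm with a two-finger parallel gripper is mounted at the origin on a cart in front of the work surface, level with it; the furniture and walls round the work are solid. World frame = base frame: x ahead of the robot, y to its left, z up, the work surface at z = 0. Lengths are in m, angles in rad, forces in N, time in s.
With the tool pointing down it reaches from about 0.35 to 0.975 m from the base axis. Payload 4.9 kg.
Tool frame: the origin (TCP) lies on the centre line of the jaws, within the pads' length; the fingertips stand 25 mm ahead of it and the grasp point (between the pads) lies 6 mm ahead of it; z points along the fingers, y is the line along which they close (so a half turn about z gives the same grasp; the last joint's range is limited). The gripper opens to 85 mm and grips with 20 to 120 N. Pads are 22 mm wide; open, the fingers measure 114 mm over their backs; the gripper's body (76 mm by 85 mm) begins 54 mm behind the grasp point. The pads swing forward as they close: fully open they stand 13 mm farther back than shut.
Start: joints at [1.179, 0.053, 1.613, -0, 1.476, -0.119], TCP at [0.168, 0.602, 0.256] pointing down, gripper open.
Joint ranges: [-3.01, 3.01], [-1.01, 2.22], [0.06, 2.58], [-1.02, 4.17], [0.09, 2.62], [-3.14, 3.14]. Speed limits (rad/s): [2.57, 2.57, 3.14, 3.14, 3.14, 3.14].

### API

Orientations are given as a unit quaternion [w, x, y, z].
In Python, from plant import state, grab_frame, get_calibration, job gives the robot as it stands. The module is installed in compiled form; this text tells all that it offers.
- The arm moves only by the tool move_arm, never from a script. Its argument "targets" is a list that holds one entry, the list of rows, each a list of 5 numbers: the opening in per cent of the stroke, from 0 (shut) to 100 (fully open), then the shift along the tool's x, y, z as a fraction of full scale, then the turn about the tool's z as a fraction of full scale. A call has 1 to 5 rows; each row shifts and turns the commanded pose from where the row before left it, along the tool's axes as they then stand; what a row does not reach is not made up. Full scale, the value 1, is 0.6 m for a shift and 6 degrees for a turn. A row lasts 1/12 s, in which the tool goes at most 41.7 mm and 7.16 degrees, less where a joint would pass 70% of its speed; a pose out of reach is approached as far as the arm can. A call with a number of a shift or a turn outside -1 to 1 is refused whole. A call with a gripper value outside its range is refused whole. The fingers move at their own pace and stop on an object; the grip force is fixed at half the most. Time passes only in rows, so rows that do not move let the fingers close. It gives the time, the measured TCP pose, the force, the opening and the grip force at its end, in the units of the state.
- state(): the state, without advancing time (a new reading comes with each control period).
- grab_frame(name): name is "side" or "top" or "wrist"; returns the picture (400x640x3 uint8, red, green, blue); there is no depth.
- get_calibration(name): a dict with "vertical_fov" (degrees; the focal length in pixels is half the picture's height over the tangent of half this angle, whatever the lens; pixels are square), "cx", "cy" (the principal point, pixels), "R" (3x3) and "t" (3): a world point X has camera coordinates R X + t. Camera axes: x right, y down, z forward; pixel columns grow to the right and rows downward; lengths in m; the calibration is good to about 2 mm. The wrist camera is an equidistant fisheye: a pixel r from the principal point sees the ray r / f radians off the axis. A picture is of the moment at which its call begins: read the wrist's pose just before it. get_calibration takes no time and is no camera call; for the wrist camera it gives the pose at the moment of the call.
- job.job_done(): hands the job in; it is judged then, once.
The state is a dict: "time": time; "joint_pos": joint angles; "joint_vel": joint speeds; "joint_efforts": joint torques, N m; "tool_pos": TCP position; "tool_rot": TCP orientation; "contact_force": force on the tool from outside, world axes, zero at the start; "ft_torque": the same for the moment, N m; "gripper_width": opening from 0.0 (shut) to 1.0 (fully open); "grasp_force": force on a finger pad.
Only numpy, scipy, OpenCV 4.12 (cv2) and the standard library are available. Lean on these libraries where they do the work, as an engineer would, in place of code of your own. Each camera call takes 0.05 s, during which the arm holds its last target. There are 200 camera calls.

### The job

The scale check is finished: put the four steel check weights back into their wooden block, each in the well made for its size, so that they stand in a row from largest to smallest, upright and fully seated. Lower them in rather than dropping them, knock none over, and leave the block, the timer, the steel cup and the levelling tool where they are.

Things in the scene. Friction and masses are not known exactly. Their poses are not given: they have to be found in the camera images.
- weight_500: the largest check weight (500 g), steel with a red disc on top of its knob, standing upright on the scale's pan: a cylinder 38 mm across and 42 mm tall, on it a neck 15 mm across and 8 mm tall, then a knob 32 mm across (from 50 to 62 mm above its foot). Origin: centre of its underside, z up. Its well's centre is at y = +76 mm in the block's frame.
- weight_200: the second largest check weight (200 g), steel with a blue disc on top of its knob, standing upright on the counter: a cylinder 28 mm across and 32 mm tall, on it a neck 11 mm across and 7 mm tall, then a knob 24 mm across (from 39 to 49 mm above its foot). Origin: centre of its underside, z up. Its well's centre is at y = +18 mm in the block's frame.
- weight_100: the second smallest check weight (100 g), steel with a yellow disc on top of its knob, standing upright on the counter: a cylinder 22 mm across and 26 mm tall, on it a neck 9 mm across and 6 mm tall, then a knob 19 mm across (from 32 to 41 mm above its foot). Origin: centre of its underside, z up. Its well's centre is at y = -34 mm in the block's frame.
- weight_50: the smallest check weight (50 g), steel with a green disc on top of its knob, standing upright on the counter: a cylinder 18 mm across and 18 mm tall, on it a neck 8 mm across and 5 mm tall, then a knob 15 mm across (from 23 to 32 mm above its foot). Origin: centre of its underside, z up. Its well's centre is at y = -84 mm in the block's frame.
- weight_block: loose wooden block, 78 x 224 x 32 mm, 0.9 kg, pale with dark edges, lying at any yaw; a row of four black-lined wells, largest to smallest. Origin: centre of its underside; y runs along the row to the largest well, z up. Wells lie on its centre line (x = 0), 14 mm deep, flat floor at z = 18 mm; the lower 6 mm are a bore 5 mm wider than its weight, flaring to a mouth 15 mm wider at the top.
- bar_scale: black bar scale, 140 x 118 mm, fixed to the counter, with a pale steel pan, 94 x 104 mm, whose top is 23 mm above the counter; the largest weight stands on the pan. Origin: centre of its underside; the pan's centre is at x = +16 mm, z = 23 mm; the display and keys are towards -x.
- shot_timer: bystander: small white kitchen timer, 58 x 62 x 18 mm, lying flat. Origin: centre of its underside.
- dosing_cup: bystander: plain steel cup, 60 mm across, 59 mm tall, open at the top; origin: centre of its underside. Behind it stands the fixed espresso machine: front at x = 0.58 from y = -0.49 to 0.20; its two levers (y = -0.42 and 0.13) and a black filter handle (y = 0.015) stick out to x = 0.475 at 0.17 to 0.40 m height. Pass in front of it with the gripper at x = 0.40 or less.
- levelling_tool: bystander: round grey levelling tool for coffee pucks, 62 mm across, 32 mm tall. Origin: centre of its underside.

How it is judged:
At the end, for the whole second after the job is handed in: Each weight stands in its own well, its foot within 6 mm of the well's centre along and across the block and no more than 3 mm above the well's floor, within 0.12 rad of upright and at rest; the block lies flat, within 30 mm of where it was (x of weight_500 in the frame of weight_block between -0.006 and 0.006 m and y of weight_500 in the frame of weight_block between 0.07 and 0.082 m and z of weight_500 in the frame of weight_block between 0.014 and 0.021 m and angle between each of weight_500, weight_200, weight_100, weight_50's own z axis and vertical below 0.12 rad and linear speed of each of weight_500, weight_200, weight_100, weight_50 below 0.03 m/s and x of weight_200 in the frame of weight_block between -0.006 and 0.006 m and y of weight_200 in the frame of weight_block between 0.012 and 0.024 m and z of weight_200 in the frame of weight_block between 0.014 and 0.021 m and x of weight_100 in the frame of weight_block between -0.006 and 0.006 m and y of weight_100 in the frame of weight_block between -0.04 and -0.028 m and z of weight_100 in the frame of weight_block between 0.014 and 0.021 m and x of weight_50 in the frame of weight_block between -0.006 and 0.006 m and y of weight_50 in the frame of weight_block between -0.09 and -0.078 m and z of weight_50 in the frame of weight_block between 0.014 and 0.021 m and distance of weight_block from where it was at the start of the episode below 0.03 m and angle between weight_block's own z axis and vertical below 0.05 rad); the robot touches nothing.
It fails at once if a weight is dropped into the block (faster than 0.8 m/s at its well, as after a fall of more than 30 mm) ((x of weight_500 in the frame of weight_block between -0.03 and 0.03 m and y of weight_500 in the frame of weight_block between 0.046 and 0.106 m and z of weight_500 in the frame of weight_block between 0 and 0.06 m and linear speed of weight_500 above 0.8 m/s) or (x of weight_200 in the frame of weight_block between -0.03 and 0.03 m and y of weight_200 in the frame of weight_block between -0.012 and 0.048 m and z of weight_200 in the frame of weight_block between 0 and 0.06 m and linear speed of weight_200 above 0.8 m/s) or (x of weight_100 in the frame of weight_block between -0.03 and 0.03 m and y of weight_100 in the frame of weight_block between -0.064 and -0.004 m and z of weight_100 in the frame of weight_block between 0 and 0.06 m and linear speed of weight_100 above 0.8 m/s) or (x of weight_50 in the frame of weight_block between -0.03 and 0.03 m and y of weight_50 in the frame of weight_block between -0.114 and -0.054 m and z of weight_50 in the frame of weight_block between 0 and 0.06 m and linear speed of weight_50 above 0.8 m/s)).
It fails at once if a weight is knocked over (leans more than 0.8 rad) (angle between any of weight_500, weight_200, weight_100, weight_50's own z axis and vertical above 0.8 rad).
It fails at once if the timer, the steel cup or the levelling tool is shifted by more than 20 mm or tipped over (distance of any of shot_timer, dosing_cup, levelling_tool from where it was at the start of the episode above 0.02 m or angle between any of shot_timer, dosing_cup, levelling_tool's own z axis and vertical above 0.5 rad).
It also fails if it takes over 128 s, if anything falls off the work surface, if the arm or the gripper's body presses on something with over 40 N, if the wrist force passes 120 N, or if a joint passes its speed limit or range.

## Working session

There is one attempt and no reset: what is moved stays moved. The work goes in short steps, Python scripts to look and compute and a tool call to move; the robot and the scene stay as the last step left them, time stands still between calls to the robot, and variables do not carry over. Pictures are saved under pics/ and viewed, at most 14 in all, crops included, and the job is handed in when it is done.

Besides the shell and the picture viewer there is one more tool, called after "Request:" as a command line: name --argument value ..., lists and objects as JSON in quotes. move_arm: Moves the arm, as the interface text tells. Shift numbers are shares of 0.6 m and turn numbers shares of 6 degrees, none past 1 either way. Its arguments: {"type":"object","properties":{"targets":{"type":"array"}},"required":["targets"]}

```bash
mkdir -p pics; python3 - <<'E'
from plant import *
import cv2
s=state();print(s)
for n in("top","side","wrist"):
    c=get_calibration(n);print(n,c)
    cv2.imwrite(f"pics/{n}0.png",grab_frame(n)[:,:,::-1])
E
```

```text
{'time': 0.0, 'joint_pos': array([ 1.17900070e+00,  5.33632623e-02,  1.61432239e+00,  4.17461005e-05,
        1.47599066e+00, -1.18981156e-01]), 'joint_vel': array([-0.00136086, -0.00021071,  0.00105097,  0.00069348,  0.0019655 ,
        0.00057329]), 'joint_efforts': array([ 2.65446060e-04, -3.93687379e+01, -3.70172846e+01, -6.22465927e-05,
        7.20426717e-03,  4.79014631e-06]), 'tool_pos': array([0.16815685, 0.60135174, 0.25504204]), 'tool_rot': array([-2.83291406e-04,  1.35986516e-01,  9.90710140e-01, -1.00278857e-03]), 'contact_force': array([-0.20566427,  0.87504996, -0.13604633]), 'ft_torque': array([-0.03590052, -0.03041084,  0.05236827]), 'grasp_force': 0.0, 'gripper_width': 1.0033703706527553}
top {'vertical_fov': 50.43991550816419, 'cx': 321.8585818523698, 'cy': 198.09294730461116, 'R': array([[ 0.01249714, -0.99991112, -0.00464367],
       [-0.98722621, -0.01160065, -0.15890196],
       [ 0.15883396,  0.00657017, -0.98728345]]), 't': array([-0.01334305,  0.46975056,  0.99511228])}
side {'vertical_fov': 57.64547682292493, 'cx': 319.0231302180506, 'cy': 202.91799084270863, 'R': array([[ 0.85755218, -0.51384735, -0.02377301],
       [-0.27783603, -0.42379182, -0.86209491],
       [ 0.43291038,  0.74589637, -0.50618891]]), 't': array([-0.43788472,  0.15536994,  0.8952056 ])}
wrist {'vertical_fov': 65.70646984690485, 'cx': 321.6287712703781, 'cy': 201.55940781280358, 'R': array([[ 0.26886575,  0.96317577, -0.00191073],
       [ 0.91518163, -0.25484901,  0.3122412 ],
       [ 0.30025621, -0.08569962, -0.95000094]]), 't': array([-0.6239851 , -0.04003031,  0.3800889 ])}
```

View pics/top0.png

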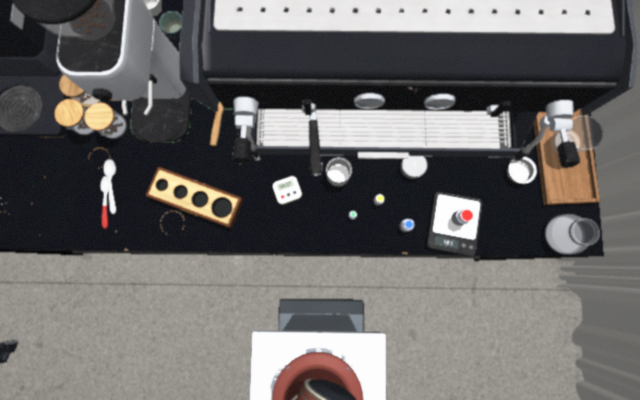

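View pics/side0.png

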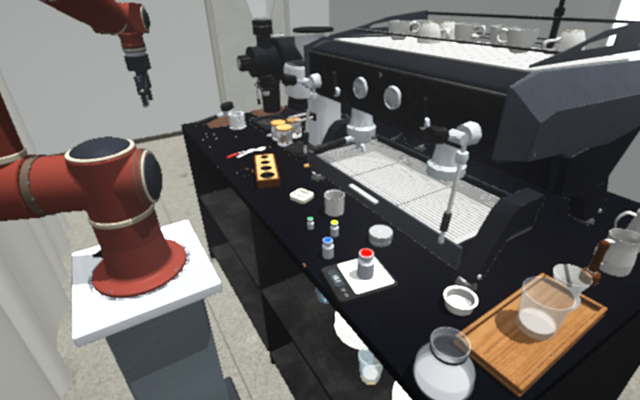

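The top view shows the red disc at about (467,215), blue (408,225), yellow (380,199) and green (353,215). The block's wells run from about (162,185), the smallest, to (221,206), the largest. The timer is at (287,190), the cup at (338,172) and the tool at (414,167). Next I'll measure these by colour and by block outline.

```bash
cat > h.py <<'E'
import numpy as np, cv2
from plant import *
DISC={500:.085,200:.049,100:.041,50:.032}
def ray(n,px,c=None):
    c=c or get_calibration(n); f=200/np.tan(np.radians(c["vertical_fov"]/2))
    d=(np.array(px,float)-[c["cx"],c["cy"]])/f
    if n=="wrist":
        r=np.hypot(*d); v=np.r_[d*np.sinc(r/np.pi)/1,np.cos(r)]
    else: v=np.r_[d,1]
    return -c["R"].T@c["t"], c["R"].T@v
def at(n,px,z,c=None):
    o,d=ray(n,px,c); return (o+d*(z-o[2])/d[2])
def proj(n,X,c=None):
    c=c or get_calibration(n); f=200/np.tan(np.radians(c["vertical_fov"]/2))
    p=c["R"]@X+c["t"]
    if n=="wrist":
        r=np.hypot(p[0],p[1]); d=p[:2]/max(r,1e-9)*np.arctan2(r,p[2])
    else: d=p[:2]/p[2]
    return d*f+[c["cx"],c["cy"]]
def mask(im,w):
    h=cv2.cvtColor(im,cv2.COLOR_RGB2HSV); H,S,V=h[...,0].astype(int),h[...,1],h[...,2]
    hue={500:0,200:108,100:27,50:72}[w]; dh=np.abs((H-hue+90)%180-90)
    return ((dh<14)&(S>110)&(V>70)).astype(np.uint8)
def blobs(m,amin=4):
    n,l,s,c=cv2.connectedComponentsWithStats(m)
    return [(s[i,4],*c[i].round(1)) for i in range(1,n) if s[i,4]>=amin]
E
python3 - <<'E'
from h import *
for n,roi in(("top",(330,150,490,245)),("side",(290,200,400,290))):
    im=cv2.imread(f"pics/{n}0.png")[:,:,::-1].copy()
    x0,y0,x1,y1=roi
    for w in DISC:
        for a,u,v in blobs(mask(im[y0:y1,x0:x1],w)):
            print(n,w,a,u+x0,v+y0,at(n,(u+x0,v+y0),DISC[w]).round(4))
im=cv2.imread("pics/top0.png")[:,:,::-1].copy()
h=cv2.cvtColor(im,cv2.COLOR_RGB2HSV)[150:235,140:250]
for p in((162,185),(180,191),(199,198),(221,206)): print(p,at("top",p,.032).round(4))
m=((h[...,2]>100)).astype(np.uint8)
cs=max(cv2.findContours(m,cv2.RETR_EXTERNAL,2)[0],key=cv2.contourArea)
P=np.array([at("top",p[0]+[140,150],.032)[:2] for p in cs],np.float32)
print(cv2.minAreaRect(P))
cv2.imwrite("pics/topc.png",cv2.resize(cv2.imread("pics/top0.png")[140:250,140:260],None,fx=5,fy=5))
E
```

```text
top 500 84 466.5 214.8 [ 0.4272 -0.3412  0.085 ]
top 200 33 408.4 223.9 [ 0.4083 -0.2144  0.049 ]
top 100 10 379.8 198.0 [ 0.4712 -0.148   0.041 ]
side 500 83 366.0 251.7 [ 0.4296 -0.3371  0.085 ]
side 200 37 327.2 238.6 [ 0.4103 -0.2088  0.049 ]
side 100 22 333.7 220.9 [ 0.4733 -0.1408  0.041 ]
side 100 11 303.6 264.5 [ 0.3186 -0.2545  0.041 ]
side 50 10 310.2 217.0 [ 0.4367 -0.0771  0.032 ]
(162, 185) [0.4988 0.3863 0.032 ]
(180, 191) [0.4843 0.3409 0.032 ]
(199, 198) [0.4675 0.2932 0.032 ]
(221, 206) [0.4483 0.2383 0.032 ]
((0.4719886779785156, 0.3082035779953003), (0.22146062552928925, 0.07753738015890121), 69.89546203613281)
```

View pics/wrist0.png

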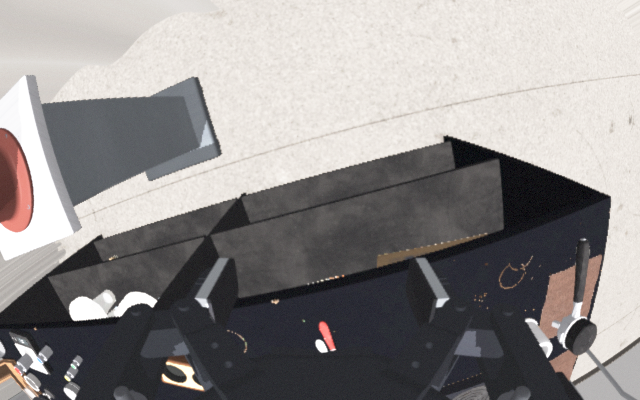

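The wrist view shows the open pads at about (225,265) and (425,265), with the scene to the lower left. The block's axis is 70° from x, which matches its size (221 x 78 mm). I'll use one tool yaw for everything, closing across the block, which is a 94.5° turn. I'll turn in place now and then travel.

```bash
cat >> h.py <<'E'
from scipy.spatial.transform import Rotation as Ro
def RT():
    s=state(); return Ro.from_quat(np.r_[s["tool_rot"][1:],s["tool_rot"][0]]).as_matrix(), s["tool_pos"]
def plan(*pts):
    R,p=RT()
    for t in pts:
        d=R.T@(np.array(t)-p); n=int(np.ceil(np.linalg.norm(d)/.040))
        print("to",np.round(t,4),"mm",(d*1e3).round(1),"rows",n,"each",(d/.6/n).round(4)); p=np.array(t)
E
python3 - <<'E'
from h import *
print([at("top",p,z).round(3) for p,z in(((338,165),.059),((414,162),.032),((287,190),.018))])
# fingertip depth from wrist0
c=get_calibration("wrist");R,p=RT()
for z in(0,.006,.012,.018,.025,.03): print(z,[proj("wrist",p+R@[x,y,z],c).round(0) for x in(-.011,.011) for y in(-.0425,.0425)])
E
```

```text
[array([ 0.548, -0.046,  0.059]), array([ 0.564, -0.235,  0.032]), array([0.492, 0.079, 0.018])]
0 [array([234., 306.]), array([409., 306.]), array([227., 268.]), array([416., 268.])]
0.006 [array([237., 299.]), array([407., 299.]), array([231., 261.]), array([412., 261.])]
0.012 [array([239., 292.]), array([404., 293.]), array([234., 255.]), array([409., 255.])]
0.018 [array([242., 286.]), array([401., 286.]), array([237., 250.]), array([406., 250.])]
0.025 [array([245., 279.]), array([399., 279.]), array([240., 244.]), array([403., 244.])]
0.03 [array([247., 275.]), array([397., 275.]), array([242., 240.]), array([401., 240.])]
```

Request:
move_arm --targets '[[[100,0,0,0,1],[100,0,0,0,1],[100,0,0,0,1],[100,0,0,0,1],[100,0,0,0,1]]]'

```text
time: 0.57
tool_pos: [0.1683, 0.6017, 0.2558]
tool_rot: [0.0, 0.39, 0.921, -0.0]
contact_force: [-0.2, 0.4, 0.1]
gripper_width: 1.003
grasp_force: 0.0
```

Request:
move_arm --targets '[[[100,0,0,0,1],[100,0,0,0,1],[100,0,0,0,1],[100,0,0,0,1],[100,0,0,0,1]]]'

```text
time: 0.98
tool_pos: [0.1683, 0.6016, 0.2557]
tool_rot: [0.0, 0.615, 0.788, -0.0]
contact_force: [0.9, -0.4, 0.1]
gripper_width: 1.002
grasp_force: 0.0
```

Request:
move_arm --targets '[[[100,0,0,0,1],[100,0,0,0,1],[100,0,0,0,1],[100,0,0,0,1],[100,0,0,0,1]]]'

```text
time: 1.4
tool_pos: [0.1683, 0.6017, 0.2558]
tool_rot: [0.0, 0.798, 0.602, -0.0]
contact_force: [0.3, 0.8, 0.3]
gripper_width: 0.997
grasp_force: 0.0
```

Request:
move_arm --targets '[[[100,0,0,0,0.75],[100,0,0,0,0],[100,0,0,0,0]]]'

```text
time: 1.65
tool_pos: [0.1683, 0.6017, 0.2559]
tool_rot: [0.0, 0.819, 0.573, -0.0]
contact_force: [0.6, 1.0, -0.3]
gripper_width: 0.998
grasp_force: 0.0
```

```bash
python3 - <<'E'
from h import *
R,p=RT();print(R.round(4),p,state()["joint_pos"].round(2))
plan((.38,.26,.24),(.38,-.16,.22))
E
```

```text
[[ 3.422e-01  9.396e-01 -3.000e-04]
 [ 9.396e-01 -3.422e-01 -6.000e-04]
 [-7.000e-04 -0.000e+00 -1.000e+00]] [0.16833931 0.6016938  0.2559019 ] [ 1.18  0.05  1.61 -0.    1.48  1.53]
to [0.38 0.26 0.24] mm [-248.6  315.8   16.1] rows 11 each [-0.0377  0.0479  0.0024]
to [ 0.38 -0.16  0.22] mm [-394.6  143.7   20.3] rows 11 each [-0.0598  0.0218  0.0031]
```

Request:
move_arm --targets '[[[100,-0.0377,0.0479,0.0024,0],[100,-0.0377,0.0479,0.0024,0],[100,-0.0377,0.0479,0.0024,0],[100,-0.0377,0.0479,0.0024,0],[100,-0.0377,0.0479,0.0024,0]]]'

```text
time: 2.07
tool_pos: [0.2648, 0.4447, 0.2489]
tool_rot: [0.0, 0.819, 0.574, -0.0]
contact_force: [0.8, 0.5, 0.1]
gripper_width: 0.997
grasp_force: 0.0
```

Request:
move_arm --targets '[[[100,-0.0377,0.0479,0.0024,0],[100,-0.0377,0.0479,0.0024,0],[100,-0.0377,0.0479,0.0024,0],[100,-0.0377,0.0479,0.0024,0],[100,-0.0377,0.0479,0.0024,0]]]'

```text
time: 2.48
tool_pos: [0.3609, 0.289, 0.2419]
tool_rot: [0.0, 0.819, 0.574, 0.0]
contact_force: [0.6, -0.2, 0.1]
gripper_width: 1.003
grasp_force: 0.0
```

Request:
move_arm --targets '[[[100,-0.0377,0.0479,0.0024,0],[100,0,0,0,0],[100,0,0,0,0]]]'

```text
time: 2.73
tool_pos: [0.3803, 0.2582, 0.2404]
tool_rot: [-0.0, 0.821, 0.572, 0.0]
contact_force: [0.1, 0.2, -0.0]
gripper_width: 1.001
grasp_force: 0.0
```

```bash
python3 - <<'E'
from h import *
R,p=RT();print(p)
c=get_calibration("wrist");im=grab_frame("wrist");cv2.imwrite("pics/w1.png",im[:,:,::-1]);np.savez("pics/w1.npz",im=im,**c)
plan((.38,-.16,.22))
E
```

```text
[0.38025697 0.25817693 0.24040832]
to [ 0.38 -0.16  0.22] mm [-393.4  144.8   20.3] rows 11 each [-0.0596  0.0219  0.0031]
```

View pics/w1.png

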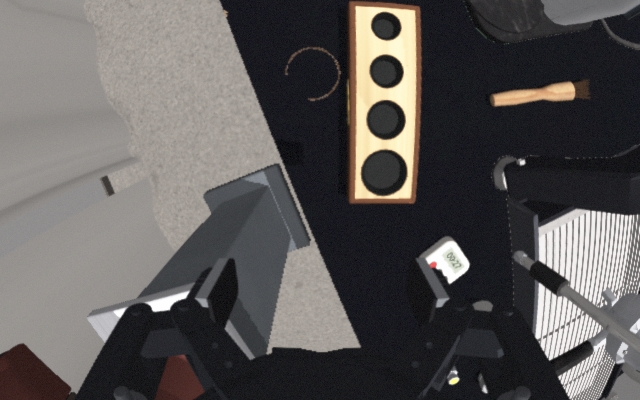

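The block is fully in view, with wells at about (386,25), (386,71), (386,119) and (384,172), running straight along the image's vertical. I'll fit the mouths, then move on to the weights.

```bash
python3 - <<'E'
from h import *
d=np.load("pics/w1.npz");c={k:d[k] for k in("R","t","vertical_fov","cx","cy")};im=d["im"]
hsv=cv2.cvtColor(im,cv2.COLOR_RGB2HSV)
dark=(hsv[...,2]<90).astype(np.uint8)
C=[];Y=[-.084,-.034,.018,.076]
for (u,v),y,dd in zip(((386,25),(386,71),(386,119),(384,172)),Y,(33,37,43,53)):
    n,l=cv2.connectedComponents(dark); m=(l==l[v,u]).astype(np.uint8)
    ct=max(cv2.findContours(m,cv2.RETR_EXTERNAL,2)[0],key=len)
    P=np.array([at("wrist",q[0],.032,c)[:2] for q in ct],np.float32)
    o,r=cv2.minEnclosingCircle(P); print(o,r*2e3,dd); C.append(o)
C=np.array(C);k=np.polyfit(Y,C,1);print(k)
u=k[0]/np.linalg.norm(k[0]);print("scale",np.linalg.norm(k[0]),"axis deg",np.degrees(np.arctan2(u[1],u[0])))
ctr=(C-np.outer(Y,u)).mean(0);print("ctr",ctr)
for y in Y:print(y,(ctr+u*y).round(4))
E
```

```text
(0.49964720010757446, 0.3910783529281616) 31.19768016040325 33
(0.4827316105365753, 0.34408673644065857) 35.294633358716965 37
(0.4652371108531952, 0.2952573597431183) 41.19956120848656 43
(0.44544288516044617, 0.240848109126091) 51.01462081074715 53
[[-0.33857704 -0.93893412]
 [ 0.47123324  0.31218403]]
scale 0.9981140644331475 axis deg -109.8291631436968
ctr [0.4712294  0.31217339]
-0.084 [0.4997 0.3912]
-0.034 [0.4828 0.3442]
0.018 [0.4651 0.2952]
0.076 [0.4454 0.2407]
```

Request:
move_arm --targets '[[[100,-0.0596,0.0219,0.0031,0],[100,-0.0596,0.0219,0.0031,0],[100,-0.0596,0.0219,0.0031,0],[100,-0.0596,0.0219,0.0031,0],[100,-0.0596,0.0219,0.0031,0]]]'

```text
time: 3.2
tool_pos: [0.3792, 0.0691, 0.2313]
tool_rot: [0.0, 0.818, 0.575, 0.0]
contact_force: [1.1, 0.2, 0.2]
gripper_width: 0.997
grasp_force: 0.0
```

Request:
move_arm --targets '[[[100,-0.0596,0.0219,0.0031,0],[100,-0.0596,0.0219,0.0031,0],[100,-0.0596,0.0219,0.0031,0],[100,-0.0596,0.0219,0.0031,0],[100,-0.0596,0.0219,0.0031,0]]]'

```text
time: 3.62
tool_pos: [0.3801, -0.122, 0.2222]
tool_rot: [0.0, 0.819, 0.574, 0.001]
contact_force: [1.3, 0.6, 0.7]
gripper_width: 0.996
grasp_force: 0.0
```

Request:
move_arm --targets '[[[45,-0.0596,0.0219,0.0031,0],[45,-0.05,0.01,0,0],[45,-0.05,0,0,0],[45,0,0,0,0],[45,0,0,0,0]]]'

```text
time: 4.03
tool_pos: [0.3653, -0.2178, 0.22]
tool_rot: [-0.0, 0.82, 0.573, 0.0]
contact_force: [-0.5, 0.6, 1.1]
gripper_width: 0.448
grasp_force: 0.0
```

```bash
python3 - <<'E'
from h import *
R,p=RT();print(p,state()["gripper_width"])
c=get_calibration("wrist");im=grab_frame("wrist");cv2.imwrite("pics/w2.png",im[:,:,::-1]);np.savez("pics/w2.npz",im=im,**c)
for w in DISC:
    for a,u,v in blobs(mask(im,w),8): print(w,a,u,v,at("wrist",(u,v),DISC[w],c).round(4))
for z in (0.012,.018,.025): print(z,[proj("wrist",p+R@[x,-.019,z],c).round(0) for x in(-.011,.011)])
E
```

```text
[ 0.36526848 -0.2178191   0.21998841] 0.4482974976821872
500 3579 59.8 130.7 [ 0.1288 -0.0496  0.085 ]
500 417 421.2 285.6 [ 0.4272 -0.3382  0.085 ]
500 20 626.0 278.0 [ 0.7647 -0.4998  0.085 ]
500 117 560.1 328.8 [ 0.6187 -0.5178  0.085 ]
500 12 538.6 322.2 [ 0.5753 -0.4762  0.085 ]
500 23 523.3 330.2 [ 0.5501 -0.4765  0.085 ]
500 44 515.0 339.1 [ 0.5373 -0.4867  0.085 ]
200 279 362.1 166.1 [ 0.408  -0.2111  0.049 ]
100 123 399.7 79.5 [ 0.4706 -0.1442  0.041 ]
50 57 339.2 31.4 [ 0.4328 -0.0803  0.032 ]
0.012 [array([285., 293.]), array([283., 255.])]
0.018 [array([286., 287.]), array([284., 249.])]
0.025 [array([288., 279.]), array([286., 243.])]
```

View pics/w2.png

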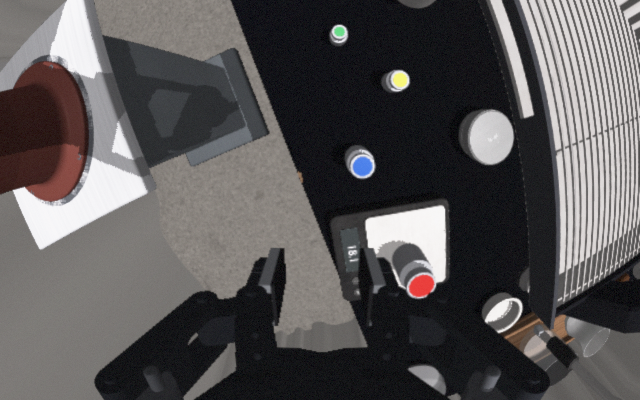

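The wrist view shows green at (339,34), yellow (399,80), blue (361,166), red (421,285) and the levelling tool at (488,137). The positions agree with the fixed cameras to about 3 mm, and the pad tips at 45% opening stand about 20 mm ahead of the TCP. I'll start with weight_200, gripping its body with the tips 18 mm above the foot.

```bash
python3 - <<'E'
from h import *
plan((.4082,-.2112,.15),(.4082,-.2112,.04),(.4082,-.2112,.16),(.38,-.1,.16),(.38,.18,.16),(.4651,.2952,.16),(.4651,.2952,.0595))
E
```

```text
to [ 0.4082 -0.2112  0.15  ] mm [20.1 38.2 69.9] rows 3 each [0.0112 0.0212 0.0388]
to [ 0.4082 -0.2112  0.04  ] mm [-1.0e-01  0.0e+00  1.1e+02] rows 3 each [-0.0001  0.      0.0611]
to [ 0.4082 -0.2112  0.16  ] mm [ 1.0e-01 -0.0e+00 -1.2e+02] rows 4 each [ 0.   -0.   -0.05]
to [ 0.38 -0.1   0.16] mm [ 94.8 -64.6   0.1] rows 3 each [ 0.0527 -0.0359  0.0001]
to [0.38 0.18 0.16] mm [263.  -96.    0.3] rows 8 each [ 0.0548 -0.02    0.0001]
to [0.4651 0.2952 0.16  ] mm [1.374e+02 4.040e+01 1.000e-01] rows 4 each [0.0572 0.0169 0.    ]
to [0.4651 0.2952 0.0595] mm [-1.000e-01  0.000e+00  1.005e+02] rows 3 each [-0.0001  0.      0.0558]
```

Request:
move_arm --targets '[[[75,0.0112,0.0212,0.0388,0],[75,0.0112,0.0212,0.0388,0],[75,0.0112,0.0212,0.0388,0],[75,0,0,0,0],[75,0,0,0,0]]]'

```text
time: 4.5
tool_pos: [0.4076, -0.2098, 0.1488]
tool_rot: [-0.002, 0.819, 0.574, -0.001]
contact_force: [1.0, 0.1, 0.2]
gripper_width: 0.751
grasp_force: 0.0
```

```bash
python3 - <<'E'
from h import *
print(RT()[1],state()["gripper_width"])
c=get_calibration("wrist");im=grab_frame("wrist");cv2.imwrite("pics/w3.png",im[:,:,::-1])
for w in DISC:
    if w!=500:
        for a,u,v in blobs(mask(im,w),8): print(w,a,u,v,at("wrist",(u,v),DISC[w],c).round(4))
plan((.4082,-.2112,.04))
E
```

```text
[ 0.40760135 -0.20976776  0.14882521] 0.7505135059119586
200 448 324.4 214.0 [ 0.4083 -0.211   0.049 ]
100 239 374.7 100.2 [ 0.4708 -0.1442  0.041 ]
50 110 295.6 38.0 [ 0.4328 -0.08    0.032 ]
to [ 0.4082 -0.2112  0.04  ] mm [ -0.4   0.3 110.4] rows 3 each [-0.0002  0.0002  0.0614]
```

Request:
move_arm --targets '[[[75,0,0,0.05,0],[75,0,0,0.05,0],[75,0,0,0.05,0],[75,0,0,0.032,0],[75,0,0,0,0]]]'

```text
time: 4.97
tool_pos: [0.4056, -0.2105, 0.0386]
tool_rot: [-0.003, 0.82, 0.573, -0.001]
contact_force: [-0.7, 0.4, 0.3]
gripper_width: 0.748
grasp_force: 0.0
```

Request:
move_arm --targets '[[[20,0,0,0,0],[20,0,0,0,0],[20,0,0,0,0],[20,0,0,0,0],[20,0,0,0,0]]]'

```text
time: 5.38
tool_pos: [0.4094, -0.2135, 0.0441]
tool_rot: [0.002, 0.82, 0.573, 0.001]
contact_force: [-1.2, 0.1, 6.1]
gripper_width: 0.289
grasp_force: 58.5
```

Request:
move_arm --targets '[[[20,0,0,0,0],[20,0,0,0,0],[20,0,0,-0.02,0],[20,0,0,-0.03,0],[20,0,0,0,0]]]'

```text
time: 5.8
tool_pos: [0.4102, -0.214, 0.0754]
tool_rot: [0.004, 0.82, 0.573, 0.001]
contact_force: [1.3, -0.9, -1.6]
gripper_width: 0.284
grasp_force: 59.2
```

```bash
python3 - <<'E'
from h import *
print(RT()[1],state()["gripper_width"],state()["joint_pos"].round(2))
im=grab_frame("wrist");cv2.imwrite("pics/w4.png",im[100:400,120:520,::-1])
E
```

```text
[ 0.41015674 -0.21402987  0.07537302] 0.2837981306228855 [-0.64 -0.16  2.14  0.    1.16 -0.29]
```

View pics/w4.png

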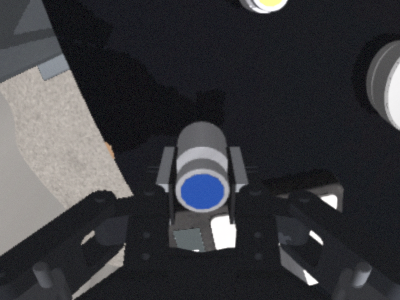

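The blue weight is held between the pads, with its disc at crop (203,190), full-frame (323,290). The width suggests the pads hold the knob rather than the body, so I'll work out the disc's height in the tool frame.

```bash
python3 - <<'E'
from h import *
c=get_calibration("wrist");im=grab_frame("wrist");R,p=RT()
b=max(blobs(mask(im,200),50));print(b,p)
o,d=ray("wrist",b[1:],c);o=R.T@(o-p);d=R.T@d
print("o",o)
for x in(-.002,0,.002,.004):print(x,(o+d*(x-o[0])/d[0]).round(4))
m=mask(im,200);ct=max(cv2.findContours(m,cv2.RETR_EXTERNAL,2)[0],key=len);e=cv2.fitEllipse(ct);print(e)
g=grab_frame("side");cv2.imwrite("pics/s1.png",cv2.resize(g[200:290,280:400,::-1],None,fx=6,fy=6,interpolation=2))
E
```

```text
(np.int32(1178), np.float64(322.0), np.float64(291.2)) [ 0.40861166 -0.2129553   0.07244267]
o [ 0.08025202  0.00035735 -0.11861108]
-0.002 [-0.002   0.0008 -0.0008]
0 [ 0.      0.0008 -0.0036]
0.002 [ 0.002   0.0008 -0.0065]
0.004 [ 0.004   0.0008 -0.0094]
((321.94293212890625, 291.1339111328125), (33.77498245239258, 42.41849899291992), 88.75983428955078)
```

View pics/s1.png

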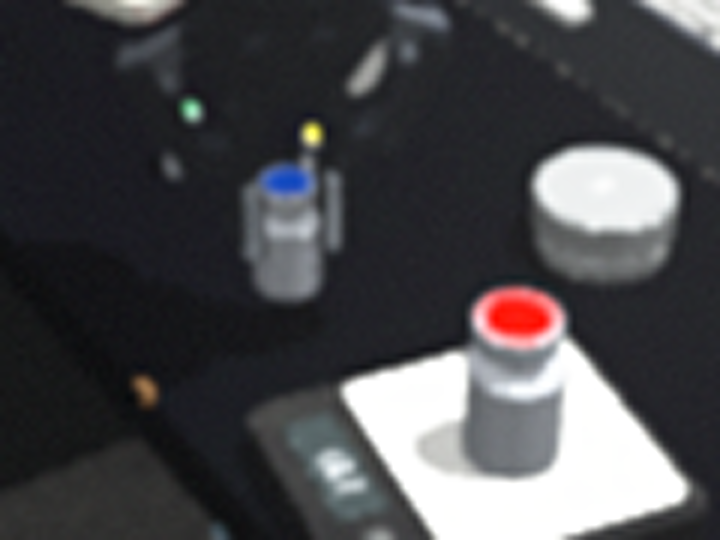

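The side view shows the blue weight clear of the counter, its upper body between the pads with the tips about mid-body. So it's gripped on the body, with its foot about 44 mm below the TCP. Now I'll carry it to its well.

```bash
python3 - <<'E'
from h import *
for i in range(3): print(state()["time"],state()["tool_pos"].round(4)); grab_frame("top")
plan((.38,-.12,.16),(.38,.18,.16),(.4651,.2952,.16))
E
```

```text
5.95 [ 0.4079 -0.2124  0.0713]
6.0 [ 0.4074 -0.212   0.0706]
6.05 [ 0.4071 -0.2118  0.0702]
to [ 0.38 -0.12  0.16] mm [ 76.9 -57.1 -89.9] rows 4 each [ 0.032  -0.0238 -0.0375]
to [0.38 0.18 0.16] mm [ 281.7 -103.3    0.3] rows 8 each [ 0.0587 -0.0215  0.0001]
to [0.4651 0.2952 0.16  ] mm [137.5  40.3  -0. ] rows 4 each [ 0.0573  0.0168 -0.    ]
```

Request:
move_arm --targets '[[[20,0,0,-0.0375,0],[20,0.032,-0.0238,-0.0375,0],[20,0.032,-0.0238,-0.0375,0],[20,0.032,-0.0238,-0.0375,0],[20,0.032,-0.0238,0,0]]]'

```text
time: 6.52
tool_pos: [0.3822, -0.1208, 0.1653]
tool_rot: [0.003, 0.82, 0.572, 0.002]
contact_force: [1.1, -0.5, -1.8]
gripper_width: 0.283
grasp_force: 59.4
```

Request:
move_arm --targets '[[[20,0.0587,-0.0215,0,0],[20,0.0587,-0.0215,0,0],[20,0.0587,-0.0215,0,0],[20,0.0587,-0.0215,0,0],[20,0.0587,-0.0215,0,0]]]'

```text
time: 6.93
tool_pos: [0.3797, 0.0687, 0.1603]
tool_rot: [-0.0, 0.82, 0.572, -0.0]
contact_force: [0.7, -0.2, -1.9]
gripper_width: 0.288
grasp_force: 59.4
```

Request:
move_arm --targets '[[[20,0.0587,-0.0215,0,0],[20,0.0587,-0.0215,0,0],[20,0.0587,-0.0215,0,0],[20,0.0573,0.0168,0,0],[20,0.0573,0.0168,0,0]]]'

```text
time: 7.35
tool_pos: [0.4222, 0.2393, 0.1597]
tool_rot: [-0.0, 0.819, 0.574, -0.001]
contact_force: [1.4, -1.5, -0.1]
gripper_width: 0.283
grasp_force: 59.5
```

Request:
move_arm --targets '[[[20,0.0573,0.0168,0,0],[20,0.0573,0.0168,0,0],[20,0,0,0,0],[20,0,0,0,0],[20,0,0,0,0]]]'

```text
time: 7.77
tool_pos: [0.465, 0.2945, 0.1596]
tool_rot: [-0.0, 0.82, 0.573, -0.001]
contact_force: [0.4, -0.1, -0.4]
gripper_width: 0.285
grasp_force: 59.5
```

```bash
cat >> h.py <<'E'
def held(w):
    c=get_calibration("wrist");R,p=RT();im=grab_frame("wrist")
    b=max(blobs(mask(im[240:340,260:380],w),50));px=(b[1]+260,b[2]+240)
    o,d=ray("wrist",px,c);o=R.T@(o-p);d=R.T@d
    print("px",px,"TCP",p.round(4),"yaw",np.degrees(np.arctan2(R[1,1],R[0,1])).round(2))
    for x in(-.003,0,.003):print(" disc in tool",(o+d*(x-o[0])/d[0]).round(4))
def tilt(): R,_=RT(); print("tilt",R[:,2].round(4))
E
python3 - <<'E'
from h import *
held(200);held(200)
tilt();plan((.4651,.2952,.10),(.4651,.2952,.0635))
E
```

```text
px (np.float64(322.0), np.float64(291.1)) TCP [0.465  0.2945 0.1596] yaw -20.11
 disc in tool [-0.003  -0.0004  0.0027]
 disc in tool [ 0.     -0.0004 -0.0016]
 disc in tool [ 0.003  -0.0004 -0.0059]
px (np.float64(322.0), np.float64(291.1)) TCP [0.4649 0.2941 0.16  ] yaw -20.14
 disc in tool [-0.003  -0.0003  0.0026]
 disc in tool [ 0.     -0.0003 -0.0017]
 disc in tool [ 0.003  -0.0004 -0.006 ]
tilt [-9.e-04 -6.e-04 -1.e+00]
to [0.4651 0.2952 0.1   ] mm [ 1.2 -0.3 60.4] rows 2 each [ 0.001  -0.0002  0.0504]
to [0.4651 0.2952 0.0635] mm [ 0.   0.  36.5] rows 1 each [0.0001 0.     0.0608]
```

Request:
move_arm --targets '[[[20,0,0,0.045,0],[20,0,0,0.045,0],[20,0,0,0.035,0],[20,0,0,0.025,0],[20,0,0,0,0]]]'

```text
time: 8.28
tool_pos: [0.4629, 0.2927, 0.0673]
tool_rot: [-0.0, 0.82, 0.572, -0.003]
contact_force: [-0.8, -1.2, -2.5]
gripper_width: 0.287
grasp_force: 59.5
```

Request:
move_arm --targets '[[[20,0,0,0.004,0],[20,0,0,0.003,0],[20,0,0,0,0],[20,0,0,0,0]]]'

```text
time: 8.62
tool_pos: [0.4665, 0.2951, 0.0683]
tool_rot: [0.0, 0.82, 0.573, 0.001]
contact_force: [0.8, 0.1, -1.3]
gripper_width: 0.285
grasp_force: 59.5
```

```bash
python3 - <<'E'
from h import *
held(200);print(state()["contact_force"])
cv2.imwrite("pics/w5.png",grab_frame("wrist")[:,:,::-1])
E
```

```text
px (np.float64(322.0), np.float64(291.2)) TCP [0.4665 0.2951 0.0683] yaw -20.14
 disc in tool [-0.003  -0.0003  0.0026]
 disc in tool [ 0.     -0.0004 -0.0017]
 disc in tool [ 0.003  -0.0004 -0.006 ]
[ 0.3383494   0.43150569 -2.38556714]
```

View pics/w5.png

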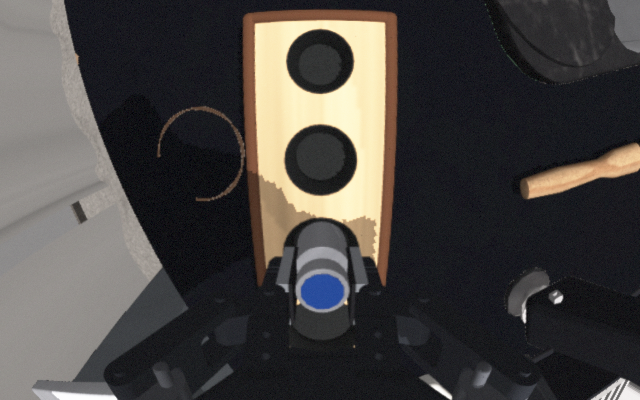

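The blue weight hangs centred over the second well, disc at (322,291). There's no contact yet, so I'll ease it down.

Request:
move_arm --targets '[[[20,0,0,0.002,0],[20,0,0,0,0],[20,0,0,0,0],[20,0,0,0,0],[20,0,0,0,0]]]'

```text
time: 9.13
tool_pos: [0.4657, 0.2949, 0.0655]
tool_rot: [-0.0, 0.82, 0.573, -0.0]
contact_force: [0.1, -0.1, -1.1]
gripper_width: 0.28
grasp_force: 59.5
```

Request:
move_arm --targets '[[[20,0,0,0.002,0],[20,0,0,0,0],[20,0,0,0,0],[20,0,0,0,0],[20,0,0,0,0]]]'

```text
time: 9.55
tool_pos: [0.4657, 0.2948, 0.0644]
tool_rot: [0.0, 0.82, 0.573, -0.0]
contact_force: [-0.4, 0.6, -1.5]
gripper_width: 0.284
grasp_force: 59.5
```

Request:
move_arm --targets '[[[20,0,0,0.002,0],[20,0,0,0,0],[20,0,0,0,0],[20,0,0,0,0],[20,0,0,0,0]]]'

```text
time: 9.97
tool_pos: [0.4657, 0.2949, 0.0632]
tool_rot: [-0.0, 0.82, 0.573, 0.0]
contact_force: [0.1, -0.2, -2.2]
gripper_width: 0.28
grasp_force: 59.5
```

Request:
move_arm --targets '[[[20,0,0,0.002,0],[20,0,0,0,0],[20,0,0,0,0],[20,0,0,0,0]]]'

```text
time: 10.3
tool_pos: [0.466, 0.295, 0.0622]
tool_rot: [0.0, 0.82, 0.573, 0.0]
contact_force: [0.5, 1.3, -0.4]
gripper_width: 0.282
grasp_force: 59.9
```

Request:
move_arm --targets '[[[20,0,0,0.002,0],[20,0,0,0,0],[20,0,0,0,0],[20,0,0,0,0]]]'

```text
time: 10.63
tool_pos: [0.466, 0.2951, 0.0621]
tool_rot: [-0.0, 0.82, 0.573, 0.0]
contact_force: [-2.7, 0.1, 7.7]
gripper_width: 0.285
grasp_force: 60.6
```

Request:
move_arm --targets '[[[20,0,0,0.002,0],[20,0,0,0,0],[20,0,0,0,0],[20,0,0,0,0]]]'

```text
time: 10.97
tool_pos: [0.4661, 0.2952, 0.0621]
tool_rot: [-0.0, 0.82, 0.573, -0.0]
contact_force: [-6.2, -3.2, 12.8]
gripper_width: 0.279
grasp_force: 61.2
```

Contact came at TCP z = 0.062, so the foot is on the floor (offset 44 mm). I'll release and rise.

Request:
move_arm --targets '[[[20,0,0,-0.003,0],[20,0,0,0,0],[70,0,0,0,0],[70,0,0,0,0],[70,0,0,0,0]]]'

```text
time: 11.38
tool_pos: [0.4656, 0.2947, 0.061]
tool_rot: [-0.0, 0.82, 0.573, -0.0]
contact_force: [0.3, 0.5, -0.0]
gripper_width: 0.694
grasp_force: 0.0
```

Request:
move_arm --targets '[[[70,0,0,0,0],[70,0,0,0,0],[70,0,0,-0.03,0],[70,0,0,-0.05,0],[70,0,0,-0.05,0]]]'

```text
time: 11.8
tool_pos: [0.4646, 0.2943, 0.1386]
tool_rot: [-0.0, 0.82, 0.573, -0.002]
contact_force: [1.2, 0.2, 0.5]
gripper_width: 0.701
grasp_force: 0.0
```

Request:
move_arm --targets '[[[70,0,0,-0.02,0],[70,0,0,0,0],[70,0,0,0,0],[70,0,0,0,0]]]'

```text
time: 12.13
tool_pos: [0.4647, 0.2943, 0.1493]
tool_rot: [-0.0, 0.82, 0.573, -0.002]
contact_force: [-0.8, -0.1, -0.7]
gripper_width: 0.699
grasp_force: 0.0
```

```bash
python3 - <<'E'
from h import *
c=get_calibration("wrist");R,p=RT();im=grab_frame("wrist");print(p)
cv2.imwrite("pics/w6.png",im[:,:,::-1])
print([(b,at("wrist",b[1:],.018+.049,c).round(4)) for b in blobs(mask(im,200),50)])
plan((.38,.18,.16),(.38,-.12,.16),(.4706,-.1443,.14),(.4706,-.1443,.038))
E
```

```text
[0.46467435 0.29434898 0.14928216]
[((np.int32(530), np.float64(323.2), np.float64(216.9)), array([0.466 , 0.2973, 0.067 ]))]
to [0.38 0.18 0.16] mm [-136.3  -40.   -10.7] rows 4 each [-0.0568 -0.0167 -0.0044]
to [ 0.38 -0.12  0.16] mm [-281.7  103.3    0.5] rows 8 each [-0.0587  0.0215  0.0001]
to [ 0.4706 -0.1443  0.14  ] mm [ 8.4 93.5 19.7] rows 3 each [0.0047 0.0519 0.0109]
to [ 0.4706 -0.1443  0.038 ] mm [  0.3   0.3 102. ] rows 3 each [0.0002 0.0002 0.0567]
```

View pics/w6.png

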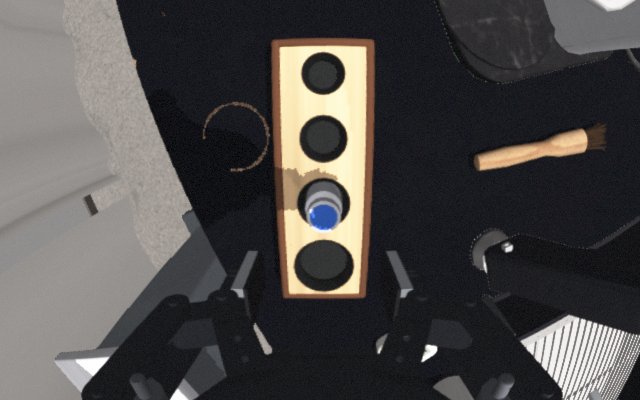

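Blue is upright in its well, disc at (323,217) and within 2 mm of nominal. Next is weight_100.

Request:
move_arm --targets '[[[70,-0.0568,-0.0167,-0.0044,0],[70,-0.0568,-0.0167,-0.0044,0],[70,-0.0568,-0.0167,-0.0044,0],[70,-0.0568,-0.0167,-0.0044,0],[70,-0.0587,0.0215,0,0]]]'

```text
time: 12.6
tool_pos: [0.3775, 0.1429, 0.1593]
tool_rot: [-0.001, 0.819, 0.574, -0.002]
contact_force: [0.9, -0.1, -0.2]
gripper_width: 0.698
grasp_force: 0.0
```

Request:
move_arm --targets '[[[70,-0.0587,0.0215,0,0],[70,-0.0587,0.0215,0,0],[70,-0.0587,0.0215,0,0],[70,-0.0587,0.0215,0,0],[70,-0.0587,0.0215,0,0]]]'

```text
time: 13.02
tool_pos: [0.3798, -0.0458, 0.1601]
tool_rot: [-0.001, 0.82, 0.573, -0.001]
contact_force: [0.3, 0.3, 0.1]
gripper_width: 0.699
grasp_force: 0.0
```

Request:
move_arm --targets '[[[70,-0.0587,0.0215,0,0],[70,-0.0587,0.0215,0,0],[70,0.0047,0.0519,0.0109,0],[70,0.0047,0.0519,0.0109,0],[70,0.0047,0.0519,0.0109,0]]]'

```text
time: 13.43
tool_pos: [0.4715, -0.1449, 0.1399]
tool_rot: [-0.001, 0.821, 0.571, -0.001]
contact_force: [-0.8, 0.4, 0.9]
gripper_width: 0.697
grasp_force: 0.0
```

Request:
move_arm --targets '[[[70,0,0,0,0],[70,0,0,0,0],[70,0,0,0,0],[70,0,0,0,0]]]'

```text
time: 13.77
tool_pos: [0.4708, -0.1431, 0.1417]
tool_rot: [-0.0, 0.82, 0.573, -0.0]
contact_force: [-0.5, -0.4, 1.0]
gripper_width: 0.697
grasp_force: 0.0
```

```bash
cat >> h.py <<'E'
def find(w,z):
    c=get_calibration("wrist");R,p=RT();im=grab_frame("wrist");print(p.round(4))
    for b in blobs(mask(im,w),50):
        X=at("wrist",b[1:],DISC[w],c);print(b,X.round(4));
        if np.linalg.norm(X[:2]-p[:2])<.05: plan((X[0],X[1],z))
    return im
E
python3 - <<'E'
from h import *
find(100,.037);find(50,.046)
E
```

```text
[ 0.4708 -0.1431  0.1417]
(np.int32(229), np.float64(323.4), np.float64(212.8)) [ 0.4712 -0.1437  0.041 ]
to [ 0.4712 -0.1437  0.037 ] mm [ -0.4   0.4 105.3] rows 3 each [-0.0002  0.0002  0.0585]
[ 0.471  -0.1432  0.1423]
(np.int32(103), np.float64(246.4), np.float64(150.0)) [ 0.4329 -0.08    0.032 ]
```

Request:
move_arm --targets '[[[70,0,0,0.05,0],[70,0,0,0.05,0],[70,0,0,0.045,0],[70,0,0,0.028,0],[70,0,0,0,0]]]'

```text
time: 14.28
tool_pos: [0.4684, -0.142, 0.035]
tool_rot: [-0.003, 0.82, 0.573, -0.002]
contact_force: [-1.0, -0.3, -0.5]
gripper_width: 0.7
grasp_force: 0.0
```

Request:
move_arm --targets '[[[70,0,0,0,0],[70,0,0,0,0],[10,0,0,0,0],[10,0,0,0,0],[10,0,0,0,0]]]'

```text
time: 14.7
tool_pos: [0.4726, -0.144, 0.04]
tool_rot: [0.001, 0.82, 0.573, 0.001]
contact_force: [-1.0, 0.3, -1.2]
gripper_width: 0.28
grasp_force: 0.0
```

Request:
move_arm --targets '[[[10,0,0,0,0],[10,0,0,0,0],[10,0,0,0,0],[10,0,0,0,0]]]'

```text
time: 15.03
tool_pos: [0.4727, -0.1441, 0.0401]
tool_rot: [0.001, 0.82, 0.573, 0.0]
contact_force: [-1.7, 1.2, 7.2]
gripper_width: 0.207
grasp_force: 58.5
```

Request:
move_arm --targets '[[[10,0,0,-0.02,0],[10,0,0,-0.03,0],[10,0,0,-0.03,0],[10,0,0,-0.05,0],[10,0,0,-0.05,0]]]'

```text
time: 15.45
tool_pos: [0.4708, -0.1432, 0.1472]
tool_rot: [-0.001, 0.82, 0.573, -0.001]
contact_force: [1.0, 1.0, -0.8]
gripper_width: 0.213
grasp_force: 58.7
```

```bash
python3 - <<'E'
from h import *
held(100)
g=grab_frame("side");cv2.imwrite("pics/s2.png",cv2.resize(g[160:260,280:400,::-1],None,fx=6,fy=6,interpolation=2))
plan((.38,-.12,.16),(.38,.18,.16),(.4828,.3442,.16))
E
```

```text
px (np.float64(321.8), np.float64(290.7)) TCP [ 0.4708 -0.1432  0.1472] yaw -20.13
 disc in tool [-0.003  -0.0005  0.003 ]
 disc in tool [ 0.     -0.0005 -0.0013]
 disc in tool [ 0.003  -0.0005 -0.0056]
to [ 0.38 -0.12  0.16] mm [ -9.1 -97.8  -7.8] rows 3 each [-0.0051 -0.0543 -0.0044]
to [0.38 0.18 0.16] mm [ 281.7 -103.2   -1.5] rows 8 each [ 0.0587 -0.0215 -0.0003]
to [0.4828 0.3442 0.16  ] mm [189.5  40.    0.3] rows 5 each [0.0632 0.0133 0.0001]
```

View pics/s2.png

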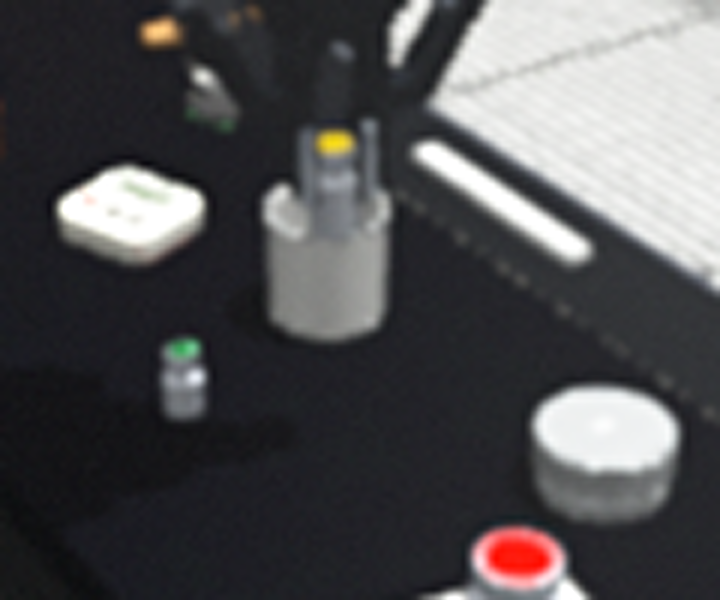

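The side view shows the yellow weight lifted, with the pads on its upper body. It only lines up with the cup in this view and isn't touching it. I'll carry it to its well.

Request:
move_arm --targets '[[[10,-0.0051,-0.0543,-0.0044,0],[10,-0.0051,-0.0543,-0.0044,0],[10,-0.0051,-0.0543,-0.0044,0],[10,0.0587,-0.0215,0,0],[10,0.0587,-0.0215,0,0]]]'

```text
time: 15.97
tool_pos: [0.3752, -0.044, 0.1539]
tool_rot: [0.0, 0.822, 0.57, 0.0]
contact_force: [1.3, -0.4, -0.8]
gripper_width: 0.213
grasp_force: 59.0
```

Request:
move_arm --targets '[[[10,0.0587,-0.0215,0,0],[10,0.0587,-0.0215,0,0],[10,0.0587,-0.0215,0,0],[10,0.0587,-0.0215,0,0],[10,0.0587,-0.0215,0,0]]]'

```text
time: 16.38
tool_pos: [0.376, 0.1457, 0.1541]
tool_rot: [0.0, 0.82, 0.573, 0.0]
contact_force: [0.7, -0.2, -1.7]
gripper_width: 0.209
grasp_force: 59.0
```

Request:
move_arm --targets '[[[10,0.0587,-0.0215,0,0],[10,0.0632,0.0133,0,0],[10,0.0632,0.0133,0,0],[10,0.0632,0.0133,0,0],[10,0.0632,0.0133,0,0]]]'

```text
time: 16.8
tool_pos: [0.459, 0.3147, 0.1535]
tool_rot: [-0.0, 0.82, 0.573, -0.001]
contact_force: [-0.6, -0.2, 0.6]
gripper_width: 0.206
grasp_force: 59.0
```

Request:
move_arm --targets '[[[10,0.0632,0.0133,0,0],[10,0,0,0,0],[10,0,0,0,0],[10,0,0,0,0],[10,0,0,0,0]]]'

```text
time: 17.22
tool_pos: [0.4789, 0.3448, 0.1541]
tool_rot: [0.0, 0.82, 0.572, -0.0]
contact_force: [0.4, 0.4, -0.4]
gripper_width: 0.209
grasp_force: 59.0
```

```bash
python3 - <<'E'
from h import *
held(100)
plan((.4828,.3442,.062))
E
```

```text
px (np.float64(321.8), np.float64(290.6)) TCP [0.4789 0.3448 0.1541] yaw -20.16
 disc in tool [-0.003  -0.0005  0.0031]
 disc in tool [ 0.     -0.0005 -0.0012]
 disc in tool [ 0.003  -0.0005 -0.0056]
to [0.4828 0.3442 0.062 ] mm [ 0.8  3.8 92.5] rows 3 each [0.0005 0.0021 0.0514]
```

Request:
move_arm --targets '[[[10,0.001,0.006,0.04,0],[10,0,0,0.045,0],[10,0,0,0.04,0],[10,0,0,0.028,0],[10,0,0,0,0]]]'

```text
time: 17.68
tool_pos: [0.4813, 0.3432, 0.0597]
tool_rot: [-0.0, 0.82, 0.572, -0.002]
contact_force: [0.3, -1.1, -1.1]
gripper_width: 0.214
grasp_force: 59.4
```

Request:
move_arm --targets '[[[10,0,0,0,0],[10,0,0,0,0],[10,0,0,0.002,0],[10,0,0,0,0],[10,0,0,0,0]]]'

```text
time: 18.1
tool_pos: [0.4836, 0.3453, 0.0624]
tool_rot: [0.0, 0.82, 0.573, 0.001]
contact_force: [-0.4, 0.1, -1.0]
gripper_width: 0.211
grasp_force: 59.3
```

Request:
move_arm --targets '[[[10,0,0,0.002,0],[10,0,0,0,0],[10,0,0,0,0],[10,0,0,0,0]]]'

```text
time: 18.43
tool_pos: [0.4831, 0.3451, 0.0602]
tool_rot: [0.0, 0.82, 0.573, -0.0]
contact_force: [0.2, -0.9, -1.2]
gripper_width: 0.206
grasp_force: 59.4
```

Request:
move_arm --targets '[[[10,0,0,0.002,0],[10,0,0,0,0],[10,0,0,0,0],[10,0,0,0,0]]]'

```text
time: 18.77
tool_pos: [0.4831, 0.3451, 0.059]
tool_rot: [-0.0, 0.82, 0.573, -0.0]
contact_force: [-0.5, 0.4, -0.8]
gripper_width: 0.213
grasp_force: 59.4
```

Request:
move_arm --targets '[[[10,0,0,0.002,0],[10,0,0,0,0],[10,0,0,0,0],[10,0,0,0,0]]]'

```text
time: 19.1
tool_pos: [0.4834, 0.3452, 0.0582]
tool_rot: [0.0, 0.82, 0.573, 0.0]
contact_force: [-0.4, -1.0, 1.6]
gripper_width: 0.214
grasp_force: 59.5
```

Request:
move_arm --targets '[[[10,0,0,0.002,0],[10,0,0,0,0],[10,0,0,0,0],[10,0,0,0,0]]]'

```text
time: 19.43
tool_pos: [0.4835, 0.3453, 0.0581]
tool_rot: [0.0, 0.82, 0.573, 0.0]
contact_force: [-3.0, -1.5, 8.1]
gripper_width: 0.208
grasp_force: 60.2
```

Request:
move_arm --targets '[[[10,0,0,-0.002,0],[10,0,0,0,0],[65,0,0,0,0],[65,0,0,0,0],[65,0,0,0,0]]]'

```text
time: 19.85
tool_pos: [0.483, 0.3449, 0.0575]
tool_rot: [-0.0, 0.82, 0.573, -0.0]
contact_force: [-0.3, -0.6, -0.1]
gripper_width: 0.634
grasp_force: 0.0
```

Request:
move_arm --targets '[[[65,0,0,0,0],[65,0,0,0,0],[65,0,0,-0.03,0],[65,0,0,-0.05,0],[65,0,0,-0.05,0]]]'

```text
time: 20.27
tool_pos: [0.482, 0.3444, 0.135]
tool_rot: [-0.0, 0.82, 0.573, -0.002]
contact_force: [0.6, 0.3, 0.1]
gripper_width: 0.649
grasp_force: 0.0
```

Request:
move_arm --targets '[[[65,0,0,-0.03,0],[65,0,0,0,0],[65,0,0,0,0],[65,0,0,0,0]]]'

```text
time: 20.6
tool_pos: [0.4825, 0.3447, 0.1525]
tool_rot: [-0.0, 0.82, 0.573, -0.001]
contact_force: [-0.7, -0.1, 0.1]
gripper_width: 0.652
grasp_force: 0.0
```

```bash
python3 - <<'E'
from h import *
c=get_calibration("wrist");R,p=RT();im=grab_frame("wrist");print(p)
cv2.imwrite("pics/w7.png",im[:,:,::-1])
for w in(100,200):print([(b,at("wrist",b[1:],.018+DISC[w],c).round(4)) for b in blobs(mask(im[150:350],w),50) for b in [(b[0],b[1],b[2]+150)]])
plan((.38,.18,.16),(.38,-.04,.16),(.4329,-.0800,.14))
E
```

```text
[0.48252841 0.34469009 0.15253142]
[((np.int32(240), np.float64(322.5), np.float64(214.8)), array([0.4826, 0.3453, 0.059 ]))]
[((np.int32(361), np.float64(323.9), np.float64(279.7)), array([0.4663, 0.2974, 0.067 ]))]
to [0.38 0.18 0.16] mm [-189.6  -39.3   -7.7] rows 5 each [-0.0632 -0.0131 -0.0026]
to [ 0.38 -0.04  0.16] mm [-206.6   75.7    0.3] rows 6 each [-0.0574  0.021   0.0001]
to [ 0.4329 -0.08    0.14  ] mm [-19.3  63.5  19.9] rows 2 each [-0.0161  0.0529  0.0166]
```

The yellow disc is within 1 mm of its well's centre, and blue hasn't moved. Next is weight_50.

Request:
move_arm --targets '[[[65,-0.0632,-0.0131,-0.0026,0],[65,-0.0632,-0.0131,-0.0026,0],[65,-0.0632,-0.0131,-0.0026,0],[65,-0.0632,-0.0131,-0.0026,0],[65,-0.0632,-0.0131,-0.0026,0]]]'

```text
time: 21.07
tool_pos: [0.3788, 0.1791, 0.1592]
tool_rot: [-0.001, 0.82, 0.573, -0.002]
contact_force: [0.3, -1.3, 1.8]
gripper_width: 0.65
grasp_force: 0.0
```

Request:
move_arm --targets '[[[65,-0.0574,0.021,0,0],[65,-0.0574,0.021,0,0],[65,-0.0574,0.021,0,0],[65,-0.0574,0.021,0,0],[65,-0.0574,0.021,0,0]]]'

```text
time: 21.48
tool_pos: [0.3795, -0.0041, 0.1599]
tool_rot: [-0.001, 0.82, 0.573, -0.001]
contact_force: [1.3, 0.5, -0.4]
gripper_width: 0.649
grasp_force: 0.0
```

Request:
move_arm --targets '[[[65,-0.0574,0.021,0,0],[65,-0.0161,0.0529,0.0166,0],[65,-0.0161,0.0529,0.0166,0],[65,0,0,0,0],[65,0,0,0,0]]]'

```text
time: 21.9
tool_pos: [0.4326, -0.0798, 0.1384]
tool_rot: [-0.003, 0.82, 0.572, -0.002]
contact_force: [-0.4, 0.3, -0.6]
gripper_width: 0.646
grasp_force: 0.0
```

Request:
move_arm --targets '[[[65,0,0,0,0],[65,0,0,0,0],[65,0,0,0,0],[65,0,0,0,0]]]'

```text
time: 22.23
tool_pos: [0.4337, -0.0788, 0.1423]
tool_rot: [0.001, 0.819, 0.573, 0.0]
contact_force: [0.4, -0.1, 0.2]
gripper_width: 0.648
grasp_force: 0.0
```

```bash
python3 - <<'E'
from h import *
find(50,.044)
E
```

```text
[ 0.4337 -0.0788  0.1423]
(np.int32(97), np.float64(321.9), np.float64(209.4)) [ 0.4331 -0.0798  0.032 ]
to [ 0.4331 -0.0798  0.044 ] mm [-1.1 -0.5 98.4] rows 3 each [-0.0006 -0.0003  0.0547]
```

Request:
move_arm --targets '[[[55,-0.001,0,0.045,0],[55,0,0,0.045,0],[55,0,0,0.04,0],[55,0,0,0.03,0],[55,0,0,0,0]]]'

```text
time: 22.7
tool_pos: [0.4305, -0.0786, 0.0422]
tool_rot: [-0.003, 0.82, 0.573, -0.002]
contact_force: [-0.2, 0.8, -0.5]
gripper_width: 0.55
grasp_force: 0.0
```

Request:
move_arm --targets '[[[55,0,0,0,0],[55,0,0,0,0],[55,0,0,0,0],[55,0,0,0,0],[55,0,0,0,0]]]'

```text
time: 23.12
tool_pos: [0.4346, -0.0803, 0.047]
tool_rot: [0.001, 0.82, 0.573, 0.001]
contact_force: [0.3, 0.2, 0.6]
gripper_width: 0.55
grasp_force: 0.0
```

Request:
move_arm --targets '[[[5,0,0,0,0],[5,0,0,0,0],[5,0,0,0,0],[5,0,0,0,0],[5,0,0,0,0]]]'

```text
time: 23.53
tool_pos: [0.4339, -0.0801, 0.0461]
tool_rot: [0.0, 0.82, 0.573, 0.0]
contact_force: [-2.1, -0.2, 3.3]
gripper_width: 0.122
grasp_force: 58.6
```

Request:
move_arm --targets '[[[5,0,0,0,0],[5,0,0,0,0],[5,0,0,0,0]]]'

```text
time: 23.78
tool_pos: [0.4339, -0.0801, 0.0461]
tool_rot: [0.0, 0.82, 0.573, 0.0]
contact_force: [-1.3, 0.1, 6.0]
gripper_width: 0.123
grasp_force: 58.6
```

```bash
python3 - <<'E'
from h import *
held(50);print(state()["gripper_width"])
g=grab_frame("side");cv2.imwrite("pics/s3.png",cv2.resize(g[180:250,270:360,::-1],None,fx=8,fy=8,interpolation=2))
E
```

```text
px (np.float64(321.6), np.float64(273.0)) TCP [ 0.4339 -0.0801  0.0461] yaw -20.13
 disc in tool [-0.003  -0.0006  0.019 ]
 disc in tool [ 0.     -0.0006  0.0141]
 disc in tool [ 0.003  -0.0006  0.0092]
0.1207666387769805
```

View pics/s3.png

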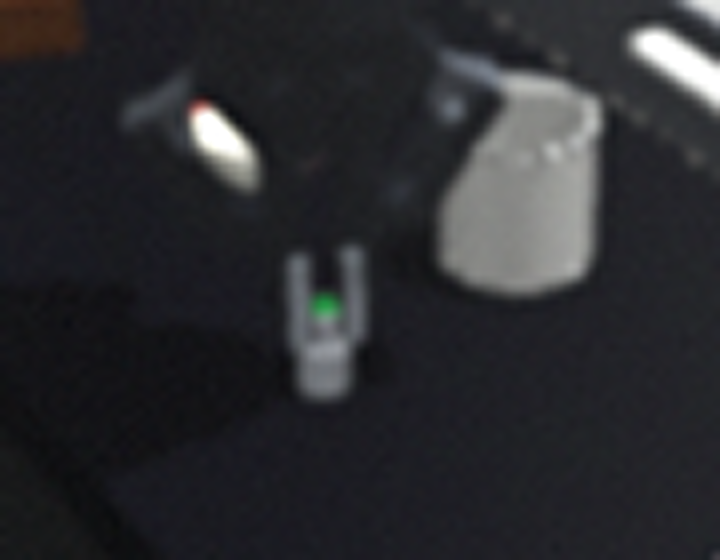

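The pads hold the green weight's knob (width about 15 mm) just above its body, with the foot 46 mm below the TCP. I'll carry it.

```bash
python3 - <<'E'
from h import *
plan((.433,-.08,.15),(.38,-.03,.16),(.38,.18,.16),(.4997,.3912,.16))
E
```

```text
to [ 0.433 -0.08   0.15 ] mm [  -0.2   -0.8 -103.9] rows 3 each [-0.0001 -0.0005 -0.0577]
to [ 0.38 -0.03  0.16] mm [ 28.7 -67.  -10. ] rows 2 each [ 0.0239 -0.0558 -0.0084]
to [0.38 0.18 0.16] mm [197.2 -72.3  -0. ] rows 6 each [ 0.0548 -0.0201 -0.    ]
to [0.4997 0.3912 0.16  ] mm [239.5  39.7  -0. ] rows 7 each [ 0.057   0.0095 -0.    ]
```

Request:
move_arm --targets '[[[5,0,0,-0.02,0],[5,0,0,-0.03,0],[5,0,0,-0.04,0],[5,0,0,-0.05,0],[5,0,0,-0.05,0]]]'

```text
time: 24.3
tool_pos: [0.4326, -0.0796, 0.1594]
tool_rot: [-0.001, 0.82, 0.573, -0.001]
contact_force: [1.2, 0.3, -0.4]
gripper_width: 0.123
grasp_force: 58.6
```

Request:
move_arm --targets '[[[5,0.0239,-0.0558,0,0],[5,0.0239,-0.0558,0,0],[5,0.0548,-0.0201,0,0],[5,0.0548,-0.0201,0,0],[5,0.0548,-0.0201,0,0]]]'

```text
time: 24.72
tool_pos: [0.3798, 0.0762, 0.1592]
tool_rot: [0.0, 0.82, 0.572, 0.0]
contact_force: [0.6, -0.2, -0.4]
gripper_width: 0.121
grasp_force: 58.7
```

Request:
move_arm --targets '[[[5,0.0548,-0.0201,0,0],[5,0.0548,-0.0201,0,0],[5,0.0548,-0.0201,0,0],[5,0.057,0.0095,0,0],[5,0.057,0.0095,0,0]]]'

```text
time: 25.13
tool_pos: [0.4141, 0.2424, 0.1588]
tool_rot: [0.0, 0.819, 0.573, -0.0]
contact_force: [0.2, -1.1, 0.4]
gripper_width: 0.121
grasp_force: 58.7
```

Request:
move_arm --targets '[[[5,0.057,0.0095,0,0],[5,0.057,0.0095,0,0],[5,0.057,0.0095,0,0],[5,0.057,0.0095,0,0],[5,0.057,0.0095,0,0]]]'

```text
time: 25.55
tool_pos: [0.5006, 0.3926, 0.1582]
tool_rot: [-0.0, 0.82, 0.573, -0.001]
contact_force: [0.3, -0.8, -0.4]
gripper_width: 0.122
grasp_force: 58.7
```

Request:
move_arm --targets '[[[5,0,0,0,0],[5,0,0,0,0],[5,0,0,0,0],[5,0,0,0,0],[5,0,0,0,0]]]'

```text
time: 25.97
tool_pos: [0.5, 0.3902, 0.1597]
tool_rot: [0.0, 0.82, 0.572, -0.0]
contact_force: [0.5, 0.2, -0.9]
gripper_width: 0.123
grasp_force: 58.7
```

```bash
python3 - <<'E'
from h import *
held(50)
plan((.4997,.3912,.068))
E
```

```text
px (np.float64(321.7), np.float64(272.8)) TCP [0.5    0.3902 0.1597] yaw -20.17
 disc in tool [-0.003  -0.0005  0.0192]
 disc in tool [ 0.     -0.0005  0.0143]
 disc in tool [ 0.003  -0.0005  0.0094]
to [0.4997 0.3912 0.068 ] mm [ 0.7 -0.7 91.9] rows 3 each [ 0.0004 -0.0004  0.0511]
```

Request:
move_arm --targets '[[[5,0.001,0,0.04,0],[5,0,0,0.045,0],[5,0,0,0.04,0],[5,0,0,0.027,0],[5,0,0,0,0]]]'

```text
time: 26.43
tool_pos: [0.4984, 0.3899, 0.065]
tool_rot: [-0.0, 0.82, 0.572, -0.003]
contact_force: [-0.4, -0.8, -0.5]
gripper_width: 0.128
grasp_force: 59.0
```

Request:
move_arm --targets '[[[5,0,0,0,0],[5,0,0,0,0],[5,0,0,0,0],[5,0,0,0.002,0],[5,0,0,0,0]]]'

```text
time: 26.85
tool_pos: [0.5013, 0.3922, 0.0689]
tool_rot: [-0.0, 0.82, 0.573, 0.001]
contact_force: [-1.0, 0.4, 2.3]
gripper_width: 0.118
grasp_force: 60.1
```

Request:
move_arm --targets '[[[5,0,0,0.002,0],[5,0,0,0,0],[5,0,0,0,0],[5,0,0,0,0]]]'

```text
time: 27.18
tool_pos: [0.5009, 0.3924, 0.0677]
tool_rot: [-0.0, 0.82, 0.573, 0.001]
contact_force: [-3.4, -0.7, 5.9]
gripper_width: 0.121
grasp_force: 60.8
```

Request:
move_arm --targets '[[[5,0,0,0.002,0],[5,0,0,0,0],[5,0,0,0,0],[5,0,0,0,0]]]'

```text
time: 27.52
tool_pos: [0.5011, 0.3925, 0.0675]
tool_rot: [-0.0, 0.82, 0.573, 0.001]
contact_force: [-6.0, -1.2, 10.0]
gripper_width: 0.126
grasp_force: 61.6
```

```bash
python3 - <<'E'
from h import *
held(50)
c=get_calibration("wrist");im=grab_frame("wrist");cv2.imwrite("pics/w8.png",cv2.resize(im[170:330,230:410,::-1],None,fx=4,fy=3.75))
E
```

```text
px (np.float64(319.6), np.float64(273.9)) TCP [0.5011 0.3925 0.0675] yaw -20.12
 disc in tool [-0.003  -0.0016  0.0181]
 disc in tool [ 0.     -0.0015  0.0133]
 disc in tool [ 0.003  -0.0015  0.0084]
```

View pics/w8.png

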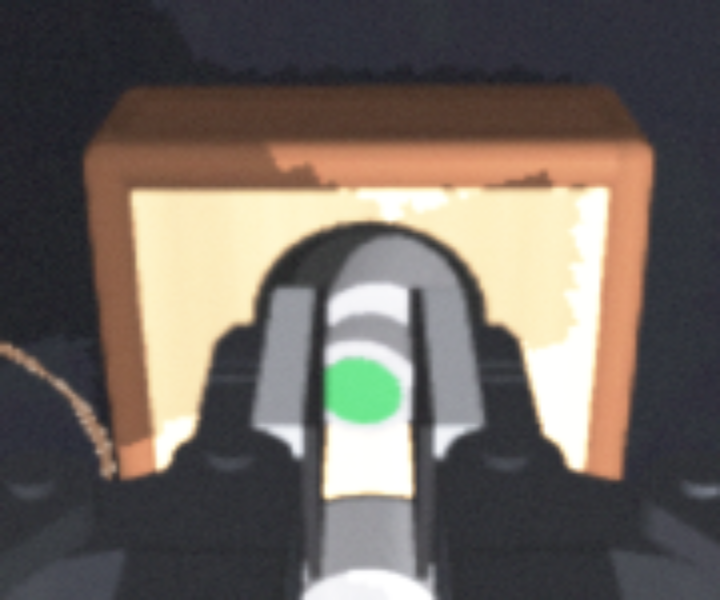

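The pads still hold the green weight, disc at crop (362,388), but it has shifted about 1 mm sideways. It stopped 3.5 mm early with the force pointing towards -x/-y of the tool, so the foot is probably touching the flare. I'll back off, shift 2 mm and lower again.

Request:
move_arm --targets '[[[5,0,0,-0.006,0],[5,-0.003,-0.0025,0,0],[5,0,0,0,0],[5,0,0,0,0],[5,0,0,0,0]]]'

```text
time: 28.03
tool_pos: [0.4984, 0.3903, 0.0679]
tool_rot: [0.0, 0.82, 0.573, -0.0]
contact_force: [0.5, 0.3, -0.2]
gripper_width: 0.117
grasp_force: 59.6
```

Request:
move_arm --targets '[[[5,0,0,0.002,0],[5,0,0,0.002,0],[5,0,0,0,0],[5,0,0,0,0],[5,0,0,0,0]]]'

```text
time: 28.45
tool_pos: [0.4986, 0.3905, 0.0659]
tool_rot: [-0.0, 0.82, 0.573, -0.0]
contact_force: [0.3, -1.1, -0.3]
gripper_width: 0.127
grasp_force: 59.6
```

Request:
move_arm --targets '[[[5,0,0,0.002,0],[5,0,0,0,0],[5,0,0,0,0],[5,0,0,0,0]]]'

```text
time: 28.78
tool_pos: [0.4986, 0.3905, 0.0649]
tool_rot: [0.0, 0.82, 0.573, -0.0]
contact_force: [-0.7, 0.5, -0.1]
gripper_width: 0.126
grasp_force: 59.6
```

```bash
python3 - <<'E'
from h import *
held(50)
E
```

```text
px (np.float64(319.8), np.float64(273.8)) TCP [0.4986 0.3905 0.0649] yaw -20.13
 disc in tool [-0.003  -0.0015  0.0182]
 disc in tool [ 0.     -0.0014  0.0133]
 disc in tool [ 0.003  -0.0014  0.0085]
```

Now .0649 without contact, so it has passed the flare. I'll keep easing it down.

Request:
move_arm --targets '[[[5,0,0,0.002,0],[5,0,0,0,0],[5,0,0,0,0],[5,0,0,0,0]]]'

```text
time: 29.17
tool_pos: [0.4987, 0.3906, 0.0638]
tool_rot: [-0.0, 0.82, 0.573, 0.0]
contact_force: [0.8, 0.7, -0.7]
gripper_width: 0.121
grasp_force: 59.7
```

Request:
move_arm --targets '[[[5,0,0,0.002,0],[5,0,0,0,0],[5,0,0,0,0],[5,0,0,0,0]]]'

```text
time: 29.5
tool_pos: [0.4989, 0.3908, 0.0633]
tool_rot: [-0.0, 0.82, 0.573, 0.0]
contact_force: [-2.6, -0.4, 5.9]
gripper_width: 0.118
grasp_force: 60.5
```

Request:
move_arm --targets '[[[5,0,0,-0.002,0],[5,0,0,0,0],[60,0,0,0,0],[60,0,0,0,0],[60,0,0,0,0]]]'

```text
time: 29.92
tool_pos: [0.4985, 0.3903, 0.0632]
tool_rot: [0.0, 0.82, 0.573, -0.0]
contact_force: [0.1, -0.6, -0.8]
gripper_width: 0.541
grasp_force: 0.0
```

Request:
move_arm --targets '[[[60,0,0,0,0],[60,0,0,0,0],[60,0,0,-0.03,0],[60,0,0,-0.05,0],[60,0,0,-0.05,0]]]'

```text
time: 30.33
tool_pos: [0.4976, 0.3898, 0.1408]
tool_rot: [-0.0, 0.82, 0.573, -0.002]
contact_force: [0.3, 0.0, 0.5]
gripper_width: 0.601
grasp_force: 0.0
```

Request:
move_arm --targets '[[[75,-0.05,0,-0.03,0],[75,-0.04,0,0,0],[75,0,0,0,0],[75,0,0,0,0]]]'

```text
time: 30.67
tool_pos: [0.4799, 0.3393, 0.1598]
tool_rot: [-0.0, 0.82, 0.572, 0.0]
contact_force: [-0.1, -0.4, 0.8]
gripper_width: 0.75
grasp_force: 0.0
```

```bash
python3 - <<'E'
from h import *
c=get_calibration("wrist");R,p=RT();im=grab_frame("wrist");print(p)
cv2.imwrite("pics/w9.png",im[:,:,::-1])
for w in(50,100,200):
    for b in blobs(mask(im[:350],w),50): print(w,b,at("wrist",b[1:],.018+DISC[w],c).round(4))
plan((.38,.18,.17),(.38,-.28,.17),(.4275,-.3385,.17))
E
```

```text
[0.47991049 0.33926475 0.1598463 ]
50 (np.int32(83), np.float64(327.6), np.float64(138.1)) [0.5022 0.3891 0.05  ]
100 (np.int32(257), np.float64(323.2), np.float64(204.5)) [0.4825 0.3449 0.059 ]
200 (np.int32(363), np.float64(324.3), np.float64(268.6)) [0.4661 0.2974 0.067 ]
to [0.38 0.18 0.17] mm [-184.4  -38.8  -10.6] rows 5 each [-0.0615 -0.0129 -0.0035]
to [ 0.38 -0.28  0.17] mm [-4.318e+02  1.586e+02 -1.000e-01] rows 12 each [-0.06   0.022 -0.   ]
to [ 0.4275 -0.3385  0.17  ] mm [-38.5  64.8  -0. ] rows 2 each [-0.0321  0.054  -0.    ]
```

View pics/w9.png

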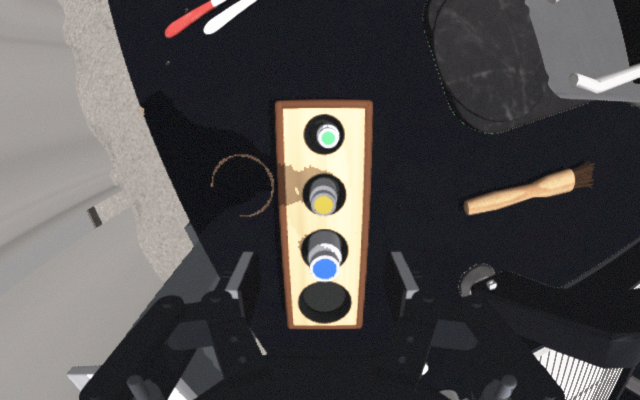

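Green stands in the small well with its disc at (328,138), yellow at (323,204) and blue at (324,269). Green's disc sits about 3 mm off the computed centre, so I'll take a second view and triangulate it.

Request:
move_arm --targets '[[[75,-0.03,-0.05,-0.03,0],[75,-0.03,-0.05,-0.03,0],[75,0,0,0,0],[75,0,0,0,0],[75,0,0,0,0]]]'

```text
time: 31.13
tool_pos: [0.4115, 0.3272, 0.1953]
tool_rot: [0.0, 0.82, 0.573, 0.0]
contact_force: [-0.3, -0.0, 0.7]
gripper_width: 0.754
grasp_force: 0.0
```

Request:
move_arm --targets '[[[75,0,0,0,0],[75,0,0,0,0],[75,0,0,0,0],[75,0,0,0,0],[75,0,0,0,0]]]'

```text
time: 31.55
tool_pos: [0.4115, 0.3266, 0.1953]
tool_rot: [-0.0, 0.82, 0.572, -0.0]
contact_force: [-0.2, -0.3, 0.0]
gripper_width: 0.749
grasp_force: 0.0
```

```bash
cat >> h.py <<'E'
def mouth(im,c,X,dd):
    px=proj("wrist",np.r_[X,.032],c); m=(cv2.cvtColor(im,cv2.COLOR_RGB2HSV)[...,2]<75).astype(np.uint8)
    # radial edge: last dark->pale transition along rays from mouth centre
    P=[]
    for a in np.arange(0,2*np.pi,.1):
        e=np.array([np.cos(a),np.sin(a)]);pr=-1
        g=[]
        for r in np.arange(dd/2-.006,dd/2+.006,.0005):
            q=proj("wrist",np.r_[X+e*r,.032],c); g.append(cv2.getRectSubPix(im,(1,1),(float(q[0]),float(q[1]))).max())
        g=np.diff(np.array(g,float)); i=g.argmax()
        if g[i]>12: P.append(X+e*(dd/2-.006+.0005*(i+.5)))
    P=np.array(P);A=np.c_[2*P,np.ones(len(P))];s=np.linalg.lstsq(A,(P**2).sum(1),rcond=None)[0]
    return s[:2],2*np.sqrt(s[2]+s[0]**2+s[1]**2),len(P)
WELL={50:((.4997,.3912),.033),100:((.4828,.3442),.037),200:((.4651,.2952),.043),500:((.4454,.2407),.053)}
E
python3 - <<'E'
from h import *
R,p=RT();c=get_calibration("wrist");im=grab_frame("wrist");cv2.imwrite("pics/w10.png",im[:,:,::-1]);print(p)
for w in WELL:
    X,dd=WELL[w];print(w,"mouth",mouth(im,c,np.array(X),dd))
for w in(50,100,200):
    for b in blobs(mask(im[:350],w),50):
        print(w,b,[at("wrist",b[1:],.018+DISC[w]+dz,c).round(4) for dz in(0,.004)])
plan((.38,.18,.17))
E
```

```text
[0.41152378 0.32660045 0.19528058]
50 mouth (array([0.49989277, 0.39103729]), np.float64(0.032139442548197554), 63)
100 mouth (array([0.48279373, 0.344135  ]), np.float64(0.036188622594765296), 63)
200 mouth (array([0.46513296, 0.29533396]), np.float64(0.042178620413270536), 49)
500 mouth (array([0.44571935, 0.24101289]), np.float64(0.05181311576448059), 53)
50 (np.int32(62), np.float64(397.6), np.float64(93.1)) [array([0.5023, 0.3896, 0.05  ]), array([0.5013, 0.3898, 0.054 ])]
100 (np.int32(117), np.float64(345.1), np.float64(177.7)) [array([0.4356, 0.3368, 0.059 ]), array([0.4356, 0.3378, 0.063 ])]
200 (np.int32(316), np.float64(393.6), np.float64(210.5)) [array([0.4658, 0.2974, 0.067 ]), array([0.4654, 0.2991, 0.071 ])]
to [0.38 0.18 0.17] mm [-148.5   20.9   25.5] rows 4 each [-0.0619  0.0087  0.0106]
```

Both views put green's disc at (0.502, 0.389) at seated height, against a mouth centre of (0.500, 0.391). It's seated, sitting to one side of the bore within tolerance. The block hasn't moved. Last is weight_500.

Request:
move_arm --targets '[[[90,-0.0619,0.0087,0.0106,0],[90,-0.0619,0.0087,0.0106,0],[90,-0.0619,0.0087,0.0106,0],[90,-0.0619,0.0087,0.0106,0],[90,-0.06,0.022,0,0]]]'

```text
time: 32.02
tool_pos: [0.3777, 0.1404, 0.1685]
tool_rot: [-0.001, 0.819, 0.573, -0.001]
contact_force: [0.9, -0.6, -0.7]
gripper_width: 0.902
grasp_force: 0.0
```

Request:
move_arm --targets '[[[90,-0.06,0.022,0,0],[90,-0.06,0.022,0,0],[90,-0.06,0.022,0,0],[90,-0.06,0.022,0,0],[90,-0.06,0.022,0,0]]]'

```text
time: 32.43
tool_pos: [0.3795, -0.0519, 0.1707]
tool_rot: [0.001, 0.82, 0.573, 0.001]
contact_force: [0.5, -0.0, -0.2]
gripper_width: 0.898
grasp_force: 0.0
```

Request:
move_arm --targets '[[[90,-0.06,0.022,0,0],[90,-0.06,0.022,0,0],[90,-0.06,0.022,0,0],[90,-0.06,0.022,0,0],[90,-0.06,0.022,0,0]]]'

```text
time: 32.85
tool_pos: [0.3794, -0.244, 0.1705]
tool_rot: [0.0, 0.82, 0.572, 0.0]
contact_force: [1.3, -0.1, -0.2]
gripper_width: 0.9
grasp_force: 0.0
```

Request:
move_arm --targets '[[[90,-0.06,0.022,0,0],[90,-0.0321,0.054,0,0],[90,-0.0321,0.054,0,0],[90,0,0,0,0],[90,0,0,0,0]]]'

```text
time: 33.27
tool_pos: [0.4277, -0.3398, 0.1691]
tool_rot: [-0.001, 0.82, 0.572, -0.0]
contact_force: [-0.0, -0.2, -1.1]
gripper_width: 0.897
grasp_force: 0.0
```

Request:
move_arm --targets '[[[90,0,0,0,0],[90,0,0,0,0],[90,0,0,0,0],[90,0,0,0,0],[90,0,0,0,0]]]'

```text
time: 33.68
tool_pos: [0.4273, -0.338, 0.1708]
tool_rot: [0.001, 0.82, 0.573, 0.0]
contact_force: [0.7, 0.6, 0.7]
gripper_width: 0.897
grasp_force: 0.0
```

```bash
python3 - <<'E'
from h import *
find(500,.063)
E
```

```text
[ 0.4273 -0.338   0.1708]
(np.int32(1121), np.float64(4.9), np.float64(79.8)) [ 0.179  -0.0972  0.085 ]
(np.int32(1027), np.float64(322.6), np.float64(219.6)) [ 0.4274 -0.3381  0.085 ]
to [ 0.4274 -0.3381  0.063 ] mm [ 1.000e-01 -0.000e+00  1.078e+02] rows 3 each [ 0.     -0.      0.0599]
(np.int32(266), np.float64(548.7), np.float64(302.4)) [ 0.6142 -0.509   0.085 ]
(np.int32(602), np.float64(452.6), np.float64(367.0)) [ 0.4972 -0.5424  0.085 ]
```

Spot on. I'll descend about 107 mm and grip.

Request:
move_arm --targets '[[[90,0,0,0.045,0],[90,0,0,0.045,0],[90,0,0,0.04,0],[90,0,0,0.03,0],[90,0,0,0.018,0]]]'

```text
time: 34.15
tool_pos: [0.4263, -0.3372, 0.061]
tool_rot: [-0.002, 0.82, 0.573, -0.0]
contact_force: [-1.1, 0.7, -0.2]
gripper_width: 0.899
grasp_force: 0.0
```

Request:
move_arm --targets '[[[90,0,0,0,0],[90,0,0,0,0],[90,0,0,0,0],[90,0,0,0,0],[90,0,0,0,0]]]'

```text
time: 34.57
tool_pos: [0.4282, -0.3394, 0.0651]
tool_rot: [0.001, 0.82, 0.573, 0.0]
contact_force: [0.5, -0.8, -0.3]
gripper_width: 0.901
grasp_force: 0.0
```

Request:
move_arm --targets '[[[25,0,0,0,0],[25,0,0,0,0],[25,0,0,0,0],[25,0,0,0,0],[25,0,0,0,0]]]'

```text
time: 34.98
tool_pos: [0.4279, -0.339, 0.0641]
tool_rot: [0.001, 0.82, 0.573, 0.0]
contact_force: [1.7, 0.0, 1.3]
gripper_width: 0.415
grasp_force: 60.5
```

Request:
move_arm --targets '[[[25,0,0,0,0],[25,0,0,0,0],[25,0,0,0,0]]]'

```text
time: 35.23
tool_pos: [0.4279, -0.339, 0.0641]
tool_rot: [0.001, 0.82, 0.573, 0.0]
contact_force: [1.7, -1.0, 4.5]
gripper_width: 0.417
grasp_force: 60.5
```

```bash
python3 - <<'E'
from h import *
held(500)
E
```

```text
px (np.float64(321.6), np.float64(315.7)) TCP [ 0.4279 -0.339   0.0641] yaw -20.13
 disc in tool [-0.003  -0.0005 -0.0156]
 disc in tool [ 0.     -0.0005 -0.0192]
 disc in tool [ 0.003  -0.0005 -0.0229]
```

Request:
move_arm --targets '[[[25,0,0,-0.02,0],[25,0,0,-0.03,0],[25,0,0,-0.04,0],[25,0,0,-0.04,0],[25,0,0,-0.04,0]]]'

```text
time: 35.7
tool_pos: [0.4258, -0.3371, 0.1644]
tool_rot: [-0.003, 0.82, 0.573, -0.001]
contact_force: [-0.7, -0.2, -5.6]
gripper_width: 0.413
grasp_force: 60.6
```

Request:
move_arm --targets '[[[25,0,0,0,0],[25,0,0,0,0],[25,0,0,0,0],[25,0,0,0,0]]]'

```text
time: 36.03
tool_pos: [0.426, -0.3372, 0.1623]
tool_rot: [-0.003, 0.82, 0.573, -0.0]
contact_force: [-1.4, -0.0, -5.2]
gripper_width: 0.417
grasp_force: 61.0
```

```bash
python3 - <<'E'
from h import *
held(500)
plan((.38,-.27,.165),(.38,.16,.165),(.4454,.2409,.165))
E
```

```text
px (np.float64(321.6), np.float64(315.7)) TCP [ 0.426  -0.3372  0.1623] yaw -20.13
 disc in tool [-0.003  -0.0005 -0.0156]
 disc in tool [ 0.     -0.0005 -0.0193]
 disc in tool [ 0.003  -0.0005 -0.0229]
to [ 0.38  -0.27   0.165] mm [ 47.3 -66.5  -2.1] rows 3 each [ 0.0263 -0.037  -0.0012]
to [0.38  0.16  0.165] mm [ 403.7 -148.     1.6] rows 11 each [ 0.0612 -0.0224  0.0002]
to [0.4454 0.2409 0.165 ] mm [98.5 33.6  0.1] rows 3 each [0.0547 0.0186 0.    ]
```

Request:
move_arm --targets '[[[25,0.0263,-0.037,-0.001,0],[25,0.0263,-0.037,-0.001,0],[25,0.0263,-0.037,0,0],[25,0.0612,-0.0224,0,0],[25,0.0612,-0.0224,0,0]]]'

```text
time: 36.5
tool_pos: [0.3796, -0.1917, 0.1648]
tool_rot: [-0.001, 0.821, 0.571, -0.0]
contact_force: [1.6, 1.1, -4.4]
gripper_width: 0.415
grasp_force: 61.3
```

Request:
move_arm --targets '[[[25,0.0612,-0.0224,0,0],[25,0.0612,-0.0224,0,0],[25,0.0612,-0.0224,0,0],[25,0.0612,-0.0224,0,0],[25,0.0612,-0.0224,0,0]]]'

```text
time: 36.92
tool_pos: [0.3801, 0.0043, 0.1653]
tool_rot: [-0.001, 0.82, 0.572, -0.001]
contact_force: [2.0, 0.4, -6.3]
gripper_width: 0.413
grasp_force: 61.3
```

Request:
move_arm --targets '[[[25,0.0612,-0.0224,0,0],[25,0.0612,-0.0224,0,0],[25,0.0612,-0.0224,0,0],[25,0.0612,-0.0224,0,0],[25,0.0547,0.0186,0,0]]]'

```text
time: 37.33
tool_pos: [0.3995, 0.1888, 0.1645]
tool_rot: [-0.001, 0.819, 0.574, -0.002]
contact_force: [0.4, -0.9, -4.9]
gripper_width: 0.414
grasp_force: 61.5
```

Request:
move_arm --targets '[[[25,0.0547,0.0186,0,0],[25,0.0547,0.0186,0,0],[25,0,0,0,0],[25,0,0,0,0],[25,0,0,0,0]]]'

```text
time: 37.75
tool_pos: [0.4457, 0.2395, 0.1649]
tool_rot: [-0.0, 0.82, 0.573, -0.002]
contact_force: [-0.1, -0.1, -4.4]
gripper_width: 0.413
grasp_force: 61.6
```

Request:
move_arm --targets '[[[25,0,0,0,0],[25,0,0,0,0],[25,0,0,0,0],[25,0,0,0,0],[25,0,0,0,0]]]'

```text
time: 38.17
tool_pos: [0.4467, 0.2395, 0.167]
tool_rot: [0.0, 0.82, 0.572, 0.0]
contact_force: [-0.1, 0.8, -4.6]
gripper_width: 0.413
grasp_force: 61.6
```

```bash
python3 - <<'E'
from h import *
held(500)
plan((.4454,.2409,.0635))
E
```

```text
px (np.float64(321.6), np.float64(315.7)) TCP [0.4467 0.2395 0.167 ] yaw -20.17
 disc in tool [-0.003  -0.0005 -0.0156]
 disc in tool [ 0.     -0.0005 -0.0192]
 disc in tool [ 0.003  -0.0005 -0.0229]
to [0.4454 0.2409 0.0635] mm [  0.8  -1.7 103.5] rows 3 each [ 0.0004 -0.001   0.0575]
```

Request:
move_arm --targets '[[[25,-0.001,-0.002,0.035,0],[25,0,0,0.04,0],[25,0,0,0.035,0],[25,0,0,0.025,0],[25,0,0,0.015,0]]]'

```text
time: 38.63
tool_pos: [0.444, 0.2391, 0.0744]
tool_rot: [-0.0, 0.82, 0.573, -0.002]
contact_force: [0.1, -1.0, -4.6]
gripper_width: 0.413
grasp_force: 61.8
```

Request:
move_arm --targets '[[[25,0,0,0.01,0],[25,0,0,0.007,0],[25,0,0,0,0],[25,0,0,0,0],[25,0,0,0,0]]]'

```text
time: 39.05
tool_pos: [0.4463, 0.24, 0.0677]
tool_rot: [0.0, 0.82, 0.573, 0.001]
contact_force: [0.7, -0.0, -4.7]
gripper_width: 0.41
grasp_force: 61.8
```

Request:
move_arm --targets '[[[25,0,0,0.002,0],[25,0,0,0,0],[25,0,0,0,0],[25,0,0,0,0]]]'

```text
time: 39.38
tool_pos: [0.4455, 0.2397, 0.0655]
tool_rot: [0.0, 0.82, 0.573, 0.0]
contact_force: [-0.5, -0.4, -5.2]
gripper_width: 0.411
grasp_force: 61.8
```

Request:
move_arm --targets '[[[25,0,0,0.002,0],[25,0,0,0,0],[25,0,0,0,0],[25,0,0,0,0]]]'

```text
time: 39.72
tool_pos: [0.4453, 0.2397, 0.064]
tool_rot: [-0.0, 0.82, 0.573, -0.0]
contact_force: [0.1, 0.1, -5.6]
gripper_width: 0.411
grasp_force: 61.8
```

Request:
move_arm --targets '[[[25,0,0,0.003,0],[25,0,0,0,0],[25,0,0,0,0],[25,0,0,0,0]]]'

```text
time: 40.05
tool_pos: [0.4453, 0.2397, 0.0622]
tool_rot: [-0.0, 0.82, 0.573, -0.0]
contact_force: [0.2, 0.4, -4.3]
gripper_width: 0.411
grasp_force: 61.8
```

Request:
move_arm --targets '[[[25,0,0,0.003,0],[25,0,0,0,0],[25,0,0,0,0],[25,0,0,0,0]]]'

```text
time: 40.38
tool_pos: [0.4453, 0.2397, 0.0604]
tool_rot: [-0.0, 0.82, 0.573, -0.0]
contact_force: [-0.1, 0.2, -5.1]
gripper_width: 0.418
grasp_force: 61.8
```

Request:
move_arm --targets '[[[25,0,0,0.002,0],[25,0,0,0,0],[25,0,0,0,0],[25,0,0,0,0]]]'

```text
time: 40.72
tool_pos: [0.4454, 0.2397, 0.0592]
tool_rot: [-0.0, 0.82, 0.573, -0.0]
contact_force: [-0.3, -0.1, -5.4]
gripper_width: 0.412
grasp_force: 61.8
```

Request:
move_arm --targets '[[[25,0,0,0.002,0],[25,0,0,0,0],[25,0,0,0,0],[25,0,0,0,0]]]'

```text
time: 41.05
tool_pos: [0.4455, 0.2398, 0.0591]
tool_rot: [-0.0, 0.82, 0.573, -0.0]
contact_force: [-4.7, -1.5, 5.7]
gripper_width: 0.415
grasp_force: 62.7
```

Contact at 0.0591, as predicted, so it's seated. I'll release to fully open, rise and check.

Request:
move_arm --targets '[[[25,0,0,-0.001,0],[25,0,0,0,0],[85,0,0,0,0],[85,0,0,0,0],[85,0,0,0,0]]]'

```text
time: 41.47
tool_pos: [0.4461, 0.2399, 0.059]
tool_rot: [0.0, 0.82, 0.573, 0.001]
contact_force: [-0.0, -0.1, -0.6]
gripper_width: 0.821
grasp_force: 0.0
```

Request:
move_arm --targets '[[[85,0,0,0,0],[85,0,0,0,0],[85,0,0,-0.03,0],[85,0,0,-0.05,0],[85,0,0,-0.05,0]]]'

```text
time: 41.88
tool_pos: [0.4443, 0.2393, 0.1362]
tool_rot: [-0.0, 0.82, 0.573, -0.001]
contact_force: [1.1, 0.4, 1.6]
gripper_width: 0.849
grasp_force: 0.0
```

Request:
move_arm --targets '[[[85,0,0,-0.06,0],[85,0,0,-0.05,0],[85,-0.03,-0.05,0,0],[85,0,-0.04,0,0],[85,0,0,0,0]]]'

```text
time: 42.3
tool_pos: [0.3863, 0.242, 0.2032]
tool_rot: [-0.0, 0.819, 0.573, 0.001]
contact_force: [-0.5, -0.1, -0.5]
gripper_width: 0.848
grasp_force: 0.0
```

Request:
move_arm --targets '[[[85,0,0,0,0],[85,0,0,0,0],[85,0,0,0,0],[85,0,0,0,0],[85,0,0,0,0]]]'

```text
time: 42.72
tool_pos: [0.3889, 0.2412, 0.2024]
tool_rot: [-0.0, 0.82, 0.572, -0.0]
contact_force: [-0.5, -0.6, 0.7]
gripper_width: 0.85
grasp_force: 0.0
```

```bash
python3 - <<'E'
from h import *
R,p=RT();c=get_calibration("wrist");im=grab_frame("wrist");print(p)
cv2.imwrite("pics/w11.png",cv2.resize(im[0:300,200:600,::-1],None,fx=2,fy=2))
y=np.array([-.339,-.939]);x=np.array([-.939,.339])
for w,Yw in((50,-.084),(100,-.034),(200,.018),(500,.076)):
    h={500:.062}.get(w,DISC[w])
    try:print(w,"mouth",mouth(im,c,np.array(WELL[w][0]),WELL[w][1]))
    except Exception as e: print(e)
    for b in blobs(mask(im[:300],w),30):
        X=at("wrist",b[1:],.018+h,c)[:2]
        if np.linalg.norm(X-WELL[w][0])<.02: print("  disc",b,X.round(4),"across/along",((X-WELL[w][0])@x).round(4),((X-WELL[w][0])@y).round(4))
E
```

```text
[0.38893566 0.24120166 0.20242083]
50 mouth (array([0.50034588, 0.39276982]), np.float64(0.03461106833552853), 48)
100 mouth (array([0.48274831, 0.3440584 ]), np.float64(0.03632979784350585), 63)
  disc (np.int32(30), np.float64(385.6), np.float64(44.7)) [0.4835 0.3468] across/along 0.0002 -0.0026
200 mouth (array([0.46540025, 0.29513249]), np.float64(0.04225591690128369), 62)
  disc (np.int32(357), np.float64(387.5), np.float64(106.0)) [0.4657 0.2971] across/along 0.0 -0.002
500 mouth (array([0.44557357, 0.24064789]), np.float64(0.052022801640561035), 46)
  disc (np.int32(760), np.float64(387.5), np.float64(181.4)) [0.4447 0.2404] across/along 0.0005 0.0005
```

View pics/w11.png

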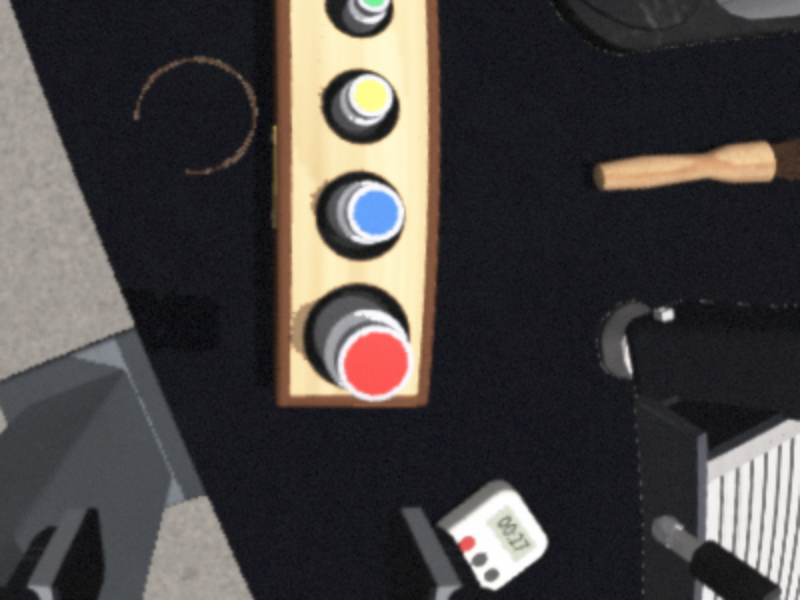

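All four discs are upright in their wells: red at (376,364), blue (376,212), yellow (370,96) and green (373,3) in the crop. The offsets I could measure are within about 3 mm, and the arm is clear. Handing in.

```bash
python3 -c "
from plant import *
print(job.job_done())"
```

```text
the job is handed in; nothing more can be done
None
```

I put all four weights back in their own wells, upright and seated by my measurements, and handed the job in at about 43 s; no verdict came back. I did not re-measure the timer, cup or levelling tool at the end, and weight_50 sits about 3 mm off its well's centre against the 6 mm allowed.

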